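# Set the lamp unit's aperture collar and fit the green filter

## Task

Get the microscope lamp unit ready: first turn the clicking black collar round its barrel until the yellow tab clicks in at the red mark, and let go. Then take the green filter out of the rack, lay it flat on the grey pad and let go of it, then pick it up again and set it down flat inside the dark rim of the lamp unit's filter seat. Leave the collar at the red mark, and leave the blue and amber filters and the other things on the bench where they are.

Things in the scene. Friction and masses are not known exactly. Their poses are not given: they have to be found in the camera images.
- lamp: Ivory lamp unit fixed to the bench. Origin: centre of the underside of its base, which measures 150 (x) x 280 (y) x 50 mm (z); top at z = 50. On the base stand the fixed barrel (axis at x = 0, y = +70; 46 mm diameter, top at z = 115) and the filter seat (centre at x = 0, y = -75). A lamp housing 66 x 130 mm, 75 mm high, stands against its +x side from y = -135 to -5. All of these in its own axes.
- collar (a joint): Angle of the black ribbed collar about its vertical barrel, rad, growing counter-clockwise from above; stops at 0 and 2.8. It clicks into detents every 0.35 rad, each with a tick on the black scale plate; the detent at 1.75 has the red mark. Let go between two, it is sprung into the nearer one within a second (up to 0.15 N m). It starts between 0.25 and 1.1 and may so click at the start.
- collar_grip (a point): Centre of the collar, on its axis, 85 mm above the bench, half-way up its ribbed wall: diameter 54 mm, from 70 to 100 mm above the bench. The free space under it goes down to the scale plate at 53 mm. Its x axis points along the yellow tab and turns with the collar.
- tab_tip (a point): Outer end of the yellow tab on the collar: tab 8 mm wide, 10 mm high, standing out 21 mm from the collar's wall; this point is 48 mm from the collar's axis.
- stop_mark (a point): The red mark on the scale plate, 52.5 mm from the collar's axis, 53 mm above the bench. The collar is set when the tab points over it.
- green_center (a point): Centre of the green filter: green glass in a dark stiff frame, 10 mm thick (its x axis) x 50 mm wide (y) x 60 mm tall (z, up in the rack), about 50 g; both faces are alike. It stands on edge in one of the rack's slots, its lower edge 8 mm above the bench.
- filter_green: The green filter, origin at the centre of its 10 x 50 mm lower edge, same axes as green_center.
- rack: Aluminium rack fixed to the bench, 165 (x) x 66 (y) x 28 mm, origin at the centre of its underside. Three slots 13 mm wide (x), 50 mm apart along x, floor at z = 8 and walls up to z = 28; each holds one filter; which filter is where varies.
- blue_center (a point): Centre of the blue filter, same size as the green one; stays in the rack.
- amber_center (a point): Centre of the amber filter, same size; stays in the rack.
- pad_top (a point): Centre of the top of the grey pad fixed to the bench, 160 x 160 mm, 4 mm thick; z up.
- seat (a point): Centre of the floor of the filter seat on top of the lamp base, 50 mm above the bench; z up. A dark rim 6 mm high encloses 66 mm along x and 56 mm along y, 4 mm thick; it is open for 46 mm in the middle of each y side, for the fingers. The filter goes in flat, its 60 mm side along x, either way round and either face up; its upper face then lies 10 mm above this point.
- dish_in (a point): Inner floor of the clear shallow dish, 90 mm diameter, 16 mm high; leave alone.
- oil_mid (a point): Middle of a small amber bottle, 34 mm diameter, 70 mm high; leave alone.
- objective_mid (a point): Middle of a steel objective standing on end, 28 mm diameter, 47 mm high; leave alone.
- eyepiece_mid (a point): Middle of a black eyepiece standing on end, 36 mm diameter, 56 mm high; leave alone.
Things that resemble listed ones, but are neither listed nor needed, are in the scene too. Leave any pink look-alike of the filter_green alone.

How it is judged (in metres and radians):
On the way, in this order (a step that is already met when the one before it is completed fails the run):
1. the collar's tab stands at the red mark and the collar is let go (value of joint collar between 1.65 and 1.85 rad and contact force between the fingers and lamp below 0.05 N), for 0.2 s.
2. the green filter lies flat on the grey pad, let go (angle between the x axis of green_center and the z axis of pad_top, either way round below 0.12 rad and horizontal distance between green_center and pad_top below 0.08 m and z of green_center in the frame of pad_top between 0.002 and 0.009 m and contact force between the fingers and filter_green below 0.05 N), for 0.2 s.
At the end, for the whole second after the job is handed in: The collar stands within 0.1 rad of the red mark (1.65 to 1.85), and the green filter lies at rest in the filter seat: flat within 0.08 rad, its 60 mm side within 0.15 rad of the seat's x, its centre within 7 mm of the seat's centre and 2 to 8 mm above its floor (value of joint collar between 1.65 and 1.85 rad and angle between the x axis of green_center and the z axis of seat, either way round below 0.08 rad and angle between the z axis of green_center and the x axis of seat, either way round below 0.15 rad and horizontal distance between green_center and seat below 0.007 m and z of green_center in the frame of seat between 0.002 and 0.008 m and linear speed of filter_green below 0.02 m/s); the robot touches nothing.
It fails at once if a bystander or another filter was disturbed (filters 20 mm, others 30 mm) (distance of any of blue_center, amber_center from where it was at the start of the episode above 0.02 m or distance of any of dish_in, oil_mid, objective_mid, eyepiece_mid from where it was at the start of the episode above 0.03 m).
It also fails if it takes over 72 s, if anything falls off the work surface, if the arm or the gripper's body presses on something with over 40 N, if the wrist force passes 120 N, or if a joint passes its speed limit or range.

## Robot

A 7-joint arm with a two-finger parallel gripper is mounted at the origin on the work surface. World frame = base frame: x ahead of the robot, y to its left, z up, the work surface at z = 0. Lengths are in m, angles in degrees, forces in N, time in s.
With the tool pointing down it reaches from about 0.425 to 0.875 m from the base axis. Payload 4.7 kg.
Tool frame: the origin (TCP) lies at the very end of the fingers, on their centre line; the grasp point (between the pads) lies 19 mm behind it; y points along the fingers, z is the direction in which the jaws open and shut, and the axes are right-handed (so a half turn about y gives the same grasp; the last joint's range is limited). The gripper opens to 87 mm and grips with 3 to 60 N. Pads are 19 mm wide; open, the fingers measure 117 mm over their backs; the gripper's body (75 mm by 190 mm) begins 51 mm behind the grasp point.
Start: joints at [76.839, 18.392, -4.016, 83.108, 1.295, 78.541, -3.26], TCP at [0.157, -0.631, 0.223] pointing down, gripper open.
Joint ranges: [-163.93, 163.93], [-17.29, 119.83], [-79.2, 71.16], [3.27, 140.29], [-89.18, 269.18], [5.43, 117.66], [-154.24, 154.24]. Speed limits (degrees/s): [147.25, 147.25, 180, 180, 180, 180, 180].

## Interface

Orientations are given as [roll, pitch, yaw] about the fixed x, y, z axes, in that order (R = Rz(yaw) Ry(pitch) Rx(roll)).
In Python, from cell import env gives the robot as it stands.
- The arm moves only by the shell command python3 -m pendant 'ROWS' [FORCE]. ROWS is JSON, one flat list of numbers, 7 for each row, row after row: the shift along the world's x, y, z in units of 40 mm (1.0 is 40 mm), then the turn, a rotation vector about the world's x, y, z in units of 10 degrees (1.0 is 10 degrees), then the finger opening in mm, from 0 to 87. In form: [x, y, z, wx, wy, wz, jaw, x, y, z, wx, wy, wz, jaw, ...]. A call has 1 to 10 rows; each row shifts and turns the commanded pose from where the row before left it; what a row does not reach is not made up. A row lasts 1/8 s, in which the tool goes at most 62.5 mm and 10.7 degrees, less where a joint would pass 70% of its speed; a pose out of reach is approached as far as the arm can. A call is refused whole if a number of a shift passes 1 or a number of a turn 1, either way. A call with a gripper value outside its range is refused whole. The fingers move at their own pace and stop on an object; FORCE is the grip in N (left out, the last holds). Time passes only in rows, so rows that do not move let the fingers close. It gives the time, the measured TCP pose, the force and the opening at its end, in the units of the state.
- env.get_obs(): the state, without advancing time (a new reading comes with each control period).
- env.read_camera(name): name is "scene" or "top"; returns a dict with "image" (420x560x3 uint8, red, green, blue), "fx", "fy", "cx", "cy" (pixels), "cam_to_world" (4x4, takes a point from camera to world coordinates). Camera axes: x right, y up, looking along -z (the intrinsics and any distortion apply to the point x, -y, -z); pixel columns grow to the right and rows downward; lengths in m; the calibration is good to about 2 mm. A picture is of the moment at which its call begins. There is no depth.
- env.sign_off(): hands the job in, once; it reports no verdict.
The state is a dict: "time_s": time; "qpos": joint angles; "joint_velocities": joint speeds; "effort": joint torques, N m; "tool_pos": TCP position; "tool_rot": TCP orientation; "force": force on the tool from outside, world axes, zero at the start; "wrist_torque": the same for the moment, N m; "grip_width": finger opening in m.
Only numpy, scipy, OpenCV 4.12 (cv2) and the standard library are available. Lean on these libraries where they do the work, as an engineer would, in place of code of your own. Each camera call takes 0.05 s, during which the arm holds its last target.

## Working session

There is one attempt and no reset: what is moved stays moved. The work goes in short steps, Python scripts to look and compute and a shell command to move; the robot and the scene stay as the last step left them, time stands still between calls to the robot, and variables do not carry over. Pictures are saved under pics/ and viewed, and the job is handed in when it is done.

```bash
ls; mkdir -p pics; python3 - <<'E'
from cell import env
import cv2,numpy as np
o=env.get_obs()
for k,v in o.items(): print(k,np.round(v,3))
for n in("scene","top"):
    c=env.read_camera(n); cv2.imwrite(f"pics/{n}0.png",c["image"][:,:,::-1]); print(n,c["fx"],c["fy"],c["cx"],c["cy"],[k for k in c],np.round(c["cam_to_world"],3).tolist())
E
```

```text
pics
time_s 0.0
qpos [76.837 18.44  -4.015 83.173  1.295 78.54  -3.259]
joint_velocities [ 0.009  0.006 -0.019 -0.046 -0.043 -0.086 -0.014]
effort [ 1.0000e-03 -4.9129e+01 -4.0300e-01 -3.1253e+01 -6.4000e-02  4.4000e-02
  0.0000e+00]
tool_pos [ 0.157 -0.63   0.221]
tool_rot [-9.01080e+01 -6.00000e-03 -1.66027e+02]
force [-1.896  0.003  0.33 ]
wrist_torque [-0.062  0.003  0.011]
grip_width 0.087
scene 464.68989683243535 464.68989683243535 283.14884917167996 211.07880752630362 ['image', 'fx', 'fy', 'cx', 'cy', 'cam_to_world'] [[0.447, -0.561, 0.697, 1.329], [0.894, 0.283, -0.347, -0.486], [-0.003, 0.778, 0.628, 0.829], [0.0, 0.0, 0.0, 1.0]]
top 410.47954532485704 410.47954532485704 274.92587154154614 212.97001793756675 ['image', 'fx', 'fy', 'cx', 'cy', 'cam_to_world'] [[-0.051, 0.976, -0.214, 0.272], [-0.999, -0.05, 0.012, -0.064], [0.001, 0.214, 0.977, 1.328], [0.0, 0.0, 0.0, 1.0]]
```

View pics/scene0.png

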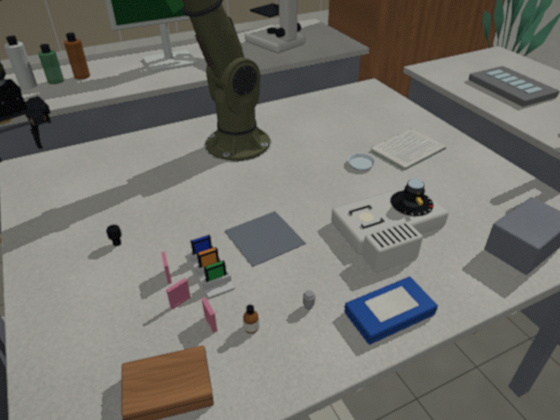

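View pics/top0.png

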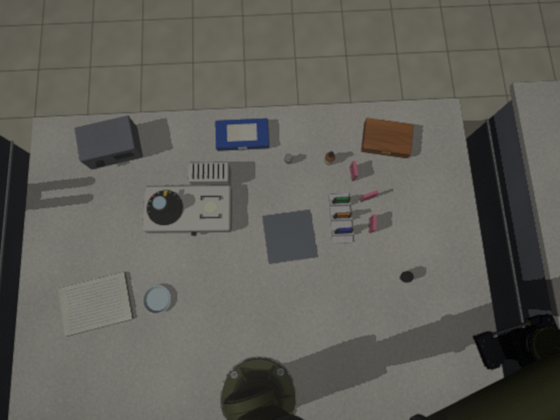

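The scene view shows the lamp at about (390,225), the pad at (265,237) and the filters at (202–215, 245–270). In the top view the lamp is at (188,208), the pad at (290,237), and the rack at (342,218) with green uppermost at (342,200). Next I'll zoom in and measure.

```bash
cat > h.py <<'E'
from cell import env
import cv2,numpy as np
def ray(c,u,v):
    d=np.array([(u-c["cx"])/c["fx"],-(v-c["cy"])/c["fy"],-1.0]); T=np.array(c["cam_to_world"]); return T[:3,3],T[:3,:3]@d
def onz(c,u,v,z):
    o,d=ray(c,u,v); return o+d*(z-o[2])/d[2]
def proj(c,p):
    T=np.array(c["cam_to_world"]); q=T[:3,:3].T@(np.array(p)-T[:3,3]); return c["cx"]-c["fx"]*q[0]/q[2], c["cy"]+c["fy"]*q[1]/q[2]
def tri(c1,p1,c2,p2):
    A=[];b=[]
    M=np.zeros((3,3));r=np.zeros(3)
    for c,p in((c1,p1),(c2,p2)):
        o,d=ray(c,*p); d/=np.linalg.norm(d); P=np.eye(3)-np.outer(d,d); M+=P;r+=P@o
    return np.linalg.solve(M,r)
def crop(im,x0,y0,x1,y1,k,name):
    cv2.imwrite(name,cv2.resize(im[y0:y1,x0:x1,::-1],None,fx=k,fy=k,interpolation=cv2.INTER_CUBIC))
E
python3 - <<'E'
from h import *
s=env.read_camera("scene")["image"];t=env.read_camera("top")["image"]
np.savez("im0.npz",s=s,t=t)
crop(t,135,150,240,245,7,"pics/tl.png")
crop(t,255,180,365,270,7,"pics/tr.png")
crop(s,320,165,460,270,5,"pics/sl.png")
crop(s,150,200,310,340,4,"pics/sr.png")
E
```

```text
(no output)
```

View pics/tl.png

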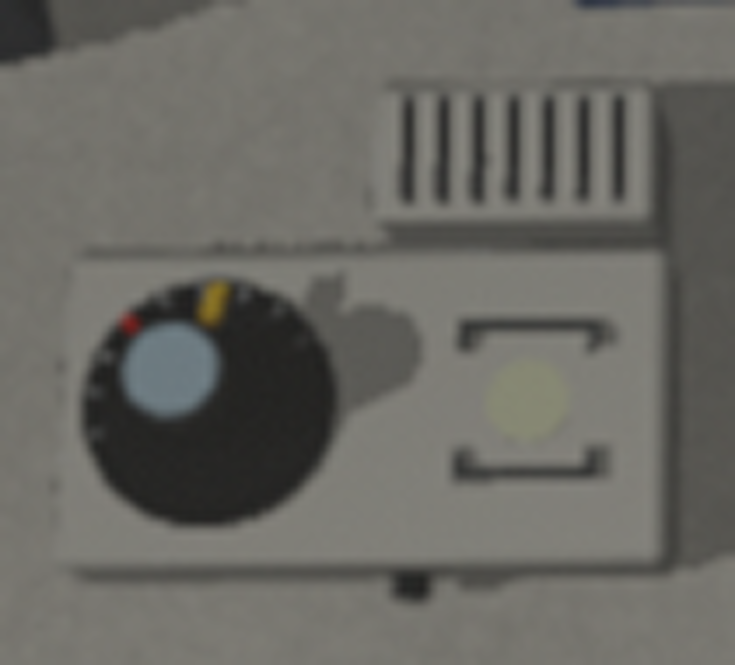

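View pics/tr.png

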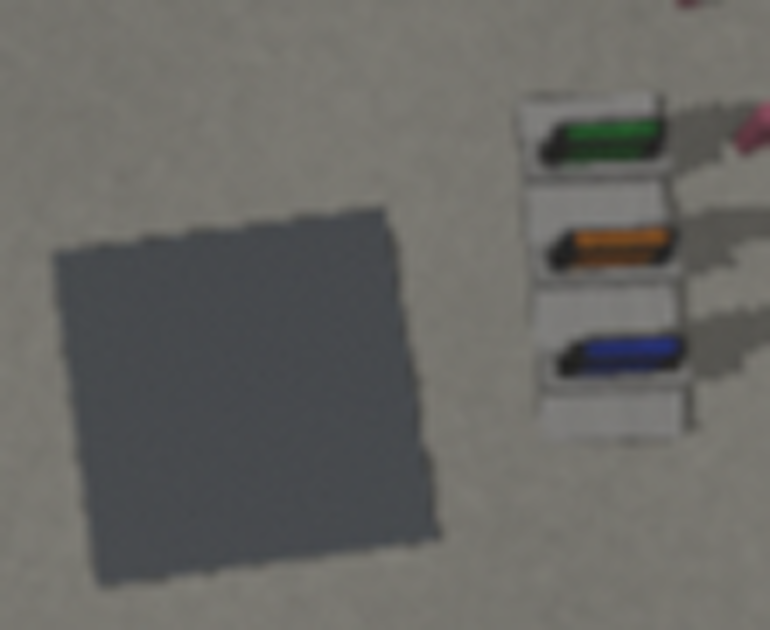

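View pics/sl.png

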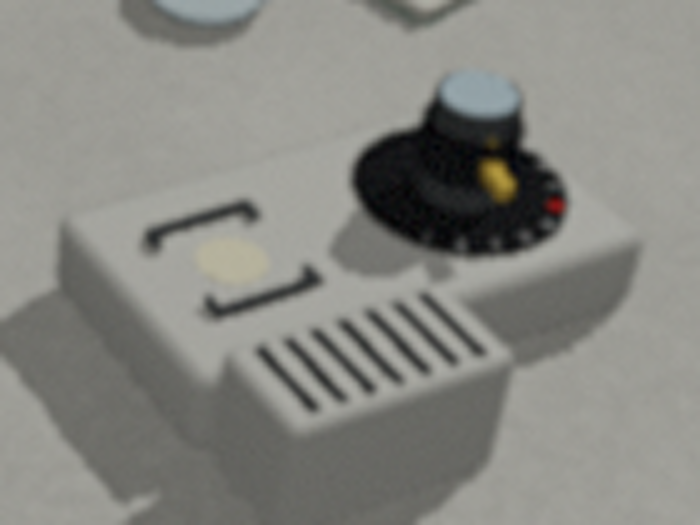

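View pics/sr.png

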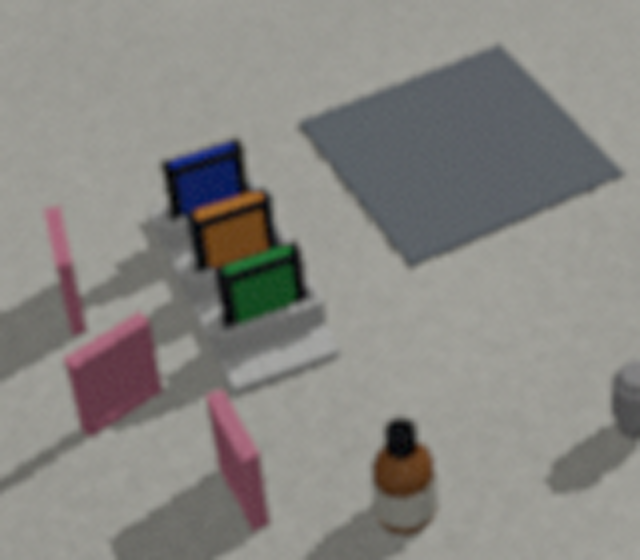

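```bash
python3 - <<'E'
from h import *
t=env.read_camera("top");s=env.read_camera("scene")
print("t",env.get_obs()["time_s"])
def hsvm(c,lo,hi,box):
    h=cv2.cvtColor(c["image"],cv2.COLOR_RGB2HSV); m=cv2.inRange(h,lo,hi); b=np.zeros_like(m);x0,y0,x1,y1=box;b[y0:y1,x0:x1]=m[y0:y1,x0:x1];return b
def cen(m):
    n,l,st,ce=cv2.connectedComponentsWithStats(m); i=1+np.argmax(st[1:,4]); return ce[i],st[i,4]
def show(n,lo,hi,bt,bs,z):
    a=cen(hsvm(t,lo,hi,bt));
    b=cen(hsvm(s,lo,hi,bs))
    print(n,np.round(a[0],1),a[1],"top->",np.round(onz(t,*a[0],z),4),"| scene",np.round(b[0],1),b[1],np.round(onz(s,*b[0],z),4),"tri",np.round(tri(t,a[0],s,b[0]),4))
L=(140,180,190,230);S=(390,175,440,218)
show("cap",(90,35,90),(115,120,255),L,S,.115)
show("red",(0,120,70),(8,255,255),L,S,.053); show("red2",(170,120,70),(180,255,255),L,S,.053)
show("yel",(15,130,70),(32,255,255),L,S,.09)
F=(325,185,360,240);G=(180,230,240,290)
for n,a,b in(("green",50,80),("amber",8,18),("blue",110,130)):
    show(n,(a,120,40),(b,255,255),F,G,.06)
# disc of light in the seat
c=np.array
for n,cc,pts in (("seat disc t",t,[(527/7+135,400/7+150)]),("seat disc s",s,[(232/5+320,260/5+165)])):
    print(n,[np.round(onz(cc,*p,.05),4) for p in pts])
def corners(cc,pts,k,x0,y0,z):
    q=c([onz(cc,x/k+x0,y/k+y0,z) for x,y in pts]); print(np.round(q[:,:2],4).tolist(),"mean",np.round(q.mean(0),4),"sides",[round(float(np.linalg.norm(q[i]-q[i-1])),4) for i in range(len(q))])
print("lamp");corners(t,[(75,250),(665,250),(665,562),(65,568)],7,135,150,.05)
print("pad");corners(t,[(53,252),(387,207),(440,538),(100,586)],7,255,180,.004)
corners(s,[(300,125),(500,45),(622,174),(411,265)],4,150,200,.004)
print("rim outer");corners(t,[(460,319),(612,319),(608,481),(455,481)],7,135,150,.056)
print("rack");corners(t,[(518,93),(662,96),(694,435),(536,435)],7,255,180,.028)
print("green top");corners(t,[(562,122),(664,119)],7,255,180,.068)
corners(s,[(218,262),(296,246)],4,150,200,.068)
E
```

```text
t 0.3
cap [158.8 201.9] 127 top-> [0.5898 0.272  0.115 ] | scene [422.  186.5] 2 [0.6093 0.2781 0.115 ] tri [0.597  0.2816 0.1038]
red [153.2 195.8] 6 top-> [0.6271 0.3075 0.053 ] | scene [431.  205.5] 6 [0.6265 0.309  0.053 ] tri [0.6272 0.3077 0.0538]Traceback (most recent call last):
  File "<stdin>", line 14, in <module>
  File "<stdin>", line 9, in show
  File "<stdin>", line 7, in cen
    return _wrapfunc(a, 'argmax', axis=axis, out=out, **kwds)
    return bound(*args, **kwds)
ValueError: attempt to get argmax of an empty sequence
```

```bash
cat > m.py <<'E'
from h import *
t=env.read_camera("top");s=env.read_camera("scene")
print("t",env.get_obs()["time_s"])
def hsvm(c,lo,hi,box):
    h=cv2.cvtColor(c["image"],cv2.COLOR_RGB2HSV); m=cv2.inRange(h,lo,hi); b=np.zeros_like(m);x0,y0,x1,y1=box;b[y0:y1,x0:x1]=m[y0:y1,x0:x1];return b
def cen(m):
    n,l,st,ce=cv2.connectedComponentsWithStats(m)
    if n<2: return np.array([0.,0.]),0
    i=1+np.argmax(st[1:,4]); return ce[i],st[i,4]
def show(n,lo,hi,bt,bs,z):
    a=cen(hsvm(t,lo,hi,bt));
    b=cen(hsvm(s,lo,hi,bs))
    print(n,np.round(a[0],1),a[1],"top->",np.round(onz(t,*a[0],z),4),"| scene",np.round(b[0],1),b[1],np.round(onz(s,*b[0],z),4),"tri",np.round(tri(t,a[0],s,b[0]),4))
L=(140,180,190,230);S=(390,175,440,218)
c=np.array
def corners(cc,pts,k,x0,y0,z):
    q=c([onz(cc,(x+.5)/k-.5+x0,(y+.5)/k-.5+y0,z) for x,y in pts]); print(np.round(q[:,:2],4).tolist(),"mean",np.round(q.mean(0),4),"sides",[round(float(np.linalg.norm(q[i]-q[i-1])),4) for i in range(len(q))])
def collar():
    show("cap",(90,25,90),(115,120,255),L,S,.115)
    show("red",(0,120,70),(8,255,255),L,S,.053)
    show("yel",(15,120,60),(32,255,255),L,S,.085)
E
python3 - <<'E'
from m import *
collar()
F=(325,185,360,240);G=(180,230,240,290)
for n,a,b in(("green",50,80),("amber",8,18),("blue",110,130)):
    show(n,(a,120,40),(b,255,255),F,G,.06)
print("disc");corners(t,[(527,400)],7,135,150,.05);corners(s,[(232,260)],5,320,165,.05)
print("lamp");corners(t,[(75,250),(665,250),(665,562),(65,568)],7,135,150,.05)
print("pad");corners(t,[(53,252),(387,207),(440,538),(100,586)],7,255,180,.004)
corners(s,[(300,125),(500,45),(622,174),(411,265)],4,150,200,.004)
print("rim outer");corners(t,[(460,319),(612,319),(608,481),(455,481)],7,135,150,.056)
print("rim outer s");corners(s,[(147,243),(250,203),(320,277),(207,317)],5,320,165,.056)
print("rack");corners(t,[(518,93),(662,96),(694,435),(536,435)],7,255,180,.028)
print("green top");corners(t,[(562,122),(664,119),(664,134),(560,138)],7,255,180,.068)
corners(s,[(218,262),(296,246)],4,150,200,.068)
print("cap s");corners(s,[(481,92)],5,320,165,.115)
E
```

```text
t 0.4
cap [158.9 202.2] 137 top-> [0.5889 0.2718 0.115 ] | scene [415.5 183.8] 111 [0.5921 0.2707 0.115 ] tri [0.5897 0.2727 0.1127]
red [153.2 195.8] 6 top-> [0.6271 0.3075 0.053 ] | scene [431.2 205.8] 6 [0.6279 0.3084 0.053 ] tri [0.6275 0.3081 0.0527]
yel [165.  193.2] 21 top-> [0.6248 0.2611 0.085 ] | scene [419.2 200.5] 47 [0.6251 0.2629 0.085 ] tri [0.6252 0.2618 0.0852]
green [341.5 198.3] 16 top-> [ 0.5866 -0.294   0.06  ] | scene [215.5 272.4] 153 [ 0.6052 -0.297   0.06  ] tri [ 0.5908 -0.295   0.0455]
amber [342.8 214.7] 53 top-> [ 0.5331 -0.2935  0.06  ] | scene [207.8 256.8] 234 [ 0.5496 -0.2959  0.06  ] tri [ 0.5362 -0.2942  0.0475]
blue [345.  229.4] 26 top-> [ 0.4857 -0.2962  0.06  ] | scene [201.1 244.1] 190 [ 0.5008 -0.2958  0.06  ] tri [ 0.4883 -0.2956  0.0495]
disc
[[0.5828, 0.127]] mean [0.5828 0.127  0.05  ] sides [0.0]
[[0.5839, 0.1283]] mean [0.5839 0.1283 0.05  ] sides [0.0]
lamp
[[0.6646, 0.3343], [0.6508, 0.0621], [0.5045, 0.0661], [0.5155, 0.3363]] mean [0.5839 0.1997 0.05  ] sides [0.1491, 0.2725, 0.1463, 0.2704]
pad
[[0.5552, -0.0378], [0.569, -0.1964], 
[... 307 characters left out ...]
902], [0.5454, 0.1592]] mean [0.5814 0.123  0.056 ] sides [0.0756, 0.0695, 0.0757, 0.0691]
rim outer s
[[0.5579, 0.0916], [0.554, 0.1596], [0.6216, 0.1562], [0.6217, 0.0864]] mean [0.5888 0.1235 0.056 ] sides [0.064, 0.0681, 0.0677, 0.0699]
rack
[[0.6151, -0.2591], [0.6103, -0.3263], [0.45, -0.3265], [0.4537, -0.2545]] mean [ 0.5323 -0.2916  0.028 ] sides [0.1615, 0.0674, 0.1602, 0.0721]
green top
[[0.59, -0.2719], [0.5891, -0.3181], [0.5821, -0.3175], [0.5826, -0.2704]] mean [ 0.5859 -0.2945  0.068 ] sides [0.0076, 0.0463, 0.007, 0.0472]
[[0.5796, -0.3144], [0.5876, -0.2701]] mean [ 0.5836 -0.2922  0.068 ] sides [0.045, 0.045]
cap s
[[0.5895, 0.2739]] mean [0.5895 0.2739 0.115 ] sides [0.0]
```

Measurements agree with the given sizes. The collar axis is at about (0.590, 0.2725) and the lamp yaw is about −2.9°. The red mark is at azimuth 43.4° and r = 52 mm; the tab is at −16.7°, so the collar is at about 0.70 and needs +60°. Next I'll move over to the collar with the jaw azimuth at about 44°, clear of the tab.

```bash
python3 -m pendant '[0.9,0.8,0.1,0,0,1,87,0.9,0.8,0.1,0,0,1,87,0.9,0.8,0.1,0,0,1,87,0.9,0.8,0.1,0,0,1,87,0.9,0.8,0.1,0,0,1,87,0.9,0.8,0.1,0,0,1,87,0.9,0.8,0.1,0,0,1,87,0.9,0.8,0.1,0,0,1,87,0.9,0.8,0,0,0,1,87,0.9,0.8,0,0,0,1,87]'
```

```text
time_s: 1.65
tool_pos: [0.5179, -0.3098, 0.2549]
tool_rot: [-90.0, -0.0, -65.7]
force: [1.2, -0.4, -0.4]
grip_width: 0.0869
```

```bash
python3 -m pendant '[0.2,1,0,0,0,1,87,0.2,1,0,0,0,1,87,0.2,1,0,0,0,0,87,0.2,1,0,0,0,0,87,0.2,1,0,0,0,0,87,0.2,1,0,0,0,0,87,0.2,1,0,0,0,0,87,0.2,1,0,0,0,0,87,0.2,1,0,0,0,0,87,0,1,0,0,0,0,87]' && python3 -m pendant '[0,1,0,0,0,0,87,0,1,0,0,0,0,87,0,1,0,0,0,0,87,0,1,0,0,0,0,87,0,0.5,0,0,0,0,87,0,0,0,0,0,0,87,0,0,0,0,0,0,87]'
```

```text
time_s: 2.9
tool_pos: [0.5893, 0.0903, 0.2546]
tool_rot: [-90.0, -0.0, -46.1]
force: [-0.3, -0.5, -0.2]
grip_width: 0.0871
time_s: 3.78
tool_pos: [0.5894, 0.2677, 0.2545]
tool_rot: [-90.0, -0.1, -46.1]
force: [0.2, 0.6, -0.2]
grip_width: 0.0868
```

```bash
python3 -m pendant '[0,0.12,-0.8,0,0,0,87,0,0,-0.8,0,0,0,87,0,0,-0.8,0,0,0,87,0,0,-0.8,0,0,0,87,0,0,-0.7,0,0,0,87,0,0,-0.7,0,0,0,87,0,0,-0.05,0,0,0,87,0,0,0,0,0,0,87]' 25; python3 - <<'E'
from m import *
crop(t["image"],135,150,240,245,6,"pics/tl2.png")
crop(s["image"],320,120,460,240,5,"pics/sl2.png")
E
```

```text
time_s: 4.78
tool_pos: [0.5898, 0.2732, 0.0696]
tool_rot: [-89.9, -0.0, -46.1]
force: [1.2, -0.1, 0.5]
grip_width: 0.0866
t 4.875
```

View pics/sl2.png

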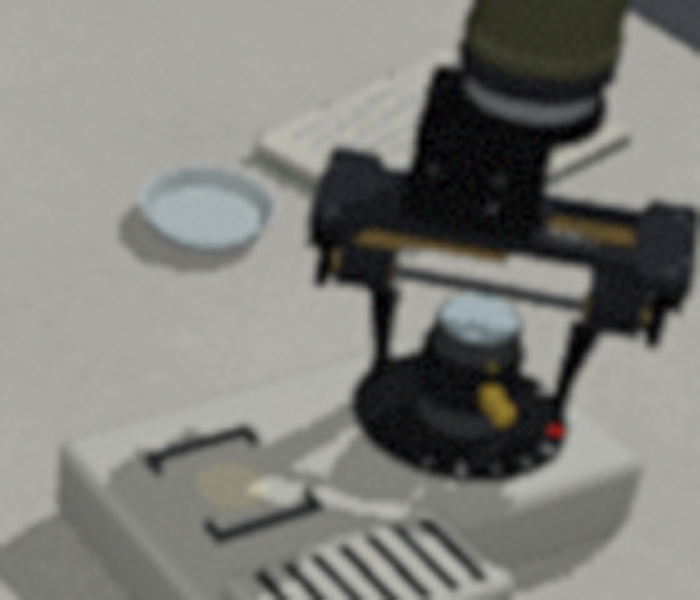

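The fingers straddle the collar with the tab clear between them (tab at about (497,405) in the crop). Closing now.

```bash
python3 -m pendant '[0,0,0,0,0,0,40,0,0,0,0,0,0,40,0,0,0,0,0,0,40,0,0,0,0,0,0,40,0,0,0,0,0,0,40]' 25
```

```text
time_s: 5.5
tool_pos: [0.5883, 0.2735, 0.0685]
tool_rot: [-90.1, 0.0, -46.0]
force: [-1.9, -1.3, 2.8]
grip_width: 0.0534
```

Gripped at 53–54 mm with small side forces. Turning +60° now.

```bash
python3 -m pendant '[0,0,0,0,0,0.7,40,0,0,0,0,0,0.7,40,0,0,0,0,0,0.7,40,0,0,0,0,0,0.7,40,0,0,0,0,0,0.7,40,0,0,0,0,0,0.7,40,0,0,0,0,0,0.7,40,0,0,0,0,0,0.6,40,0,0,0,0,0,0.5,40,0,0,0,0,0,0,40]'; python3 - <<'E'
from m import *
collar()
crop(s["image"],320,120,460,240,5,"pics/sl3.png")
E
```

```text
time_s: 6.75
tool_pos: [0.5881, 0.2729, 0.0685]
tool_rot: [-90.1, 0.2, 14.0]
force: [-4.6, -2.5, 4.4]
grip_width: 0.0535
t 6.85
cap [0. 0.] 0 top-> [1.3276 0.8195 0.115 ] | scene [422.7 184.3] 3 [0.6024 0.2861 0.115 ] tri [0.8378 0.2554 0.4755]
red [0. 0.] 0 top-> [1.3816 0.8646 0.053 ] | scene [431.  205.7] 7 [0.6273 0.3084 0.053 ] tri [0.8636 0.2674 0.4453]
yel [0. 0.] 0 top-> [1.3537 0.8413 0.085 ] | scene [426.9 195.6] 31 [0.6175 0.2949 0.085 ] tri [0.8513 0.2615 0.4597]
```

View pics/sl3.png

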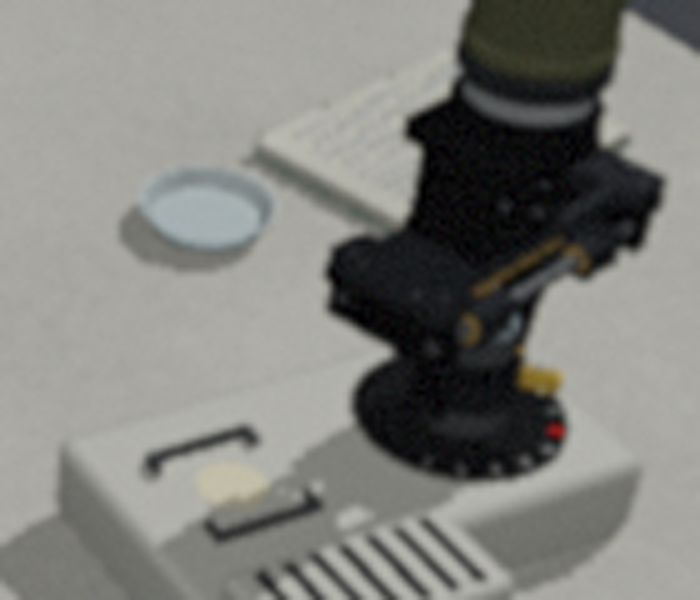

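The tab centroid is at about 39–43° azimuth, in line with the mark. I'll open and let it settle.

```bash
python3 -m pendant '[0,0,0,0,0,0,80,0,0,0,0,0,0,80,0,0,0,0,0,0,80,0,0,0,0,0,0,80,0,0,0,0,0,0,80,0,0,0,0,0,0,80,0,0,0,0,0,0,80]' && python3 -m pendant '[0,0,0.6,0,0,0,80,0,0,1,0,0,0,80,0,0,1,0,0,0,80,0,0,1,0,0,0,80,0,0,0.7,0,0,0,80,-0.2,-1,0,0,0,-0.5,80,-0.2,-1,0,0,0,-0.5,80,-0.2,-1,0,0,0,-0.5,80,-0.2,-1,0,0,0,-0.5,80,-0.2,-1,0,0,0,-0.5,80]'; python3 - <<'E'
from m import *
collar()
o,_=0,0
y=cen(hsvm(t,(15,120,60),(32,255,255),L))[0];d=onz(t,*y,.085)[:2]-np.array([.5898,.2727]);print("tab az",np.degrees(np.arctan2(d[1],d[0])),np.linalg.norm(d))
y=cen(hsvm(s,(15,120,60),(32,255,255),S))[0];d=onz(s,*y,.085)[:2]-np.array([.5898,.2727]);print("tab az",np.degrees(np.arctan2(d[1],d[0])),np.linalg.norm(d))
crop(s["image"],320,165,460,270,5,"pics/sl4.png")
crop(t["image"],135,150,240,245,6,"pics/tl4.png")
E
```

```text
time_s: 7.72
tool_pos: [0.5889, 0.274, 0.0686]
tool_rot: [-90.0, -0.0, 14.0]
force: [-0.0, -0.4, -0.1]
grip_width: 0.0797
time_s: 8.98
tool_pos: [0.5487, 0.0734, 0.2423]
tool_rot: [-90.0, -0.1, -11.1]
force: [-0.4, -0.4, 0.2]
grip_width: 0.08
t 9.075
cap [158.9 202.3] 146 top-> [0.5885 0.2719 0.115 ] | scene [415.3 183.9] 111 [0.5922 0.2701 0.115 ] tri [0.5893 0.2728 0.1122]
red [0. 0.] 0 top-> [1.3816 0.8646 0.053 ] | scene [430.8 205.8] 8 [0.6271 0.3077 0.053 ] tri [0.8635 0.267  0.4455]
yel [152.6 195.8] 12 top-> [0.6186 0.3    0.085 ] | scene [427.1 195.4] 32 [0.6169 0.2961 0.085 ] tri [0.6174 0.2982 0.0852]
tab az 43.48358926124829 0.03968163764584691
tab az 40.83463621926327 0.03576036057201272
```

View pics/sl4.png

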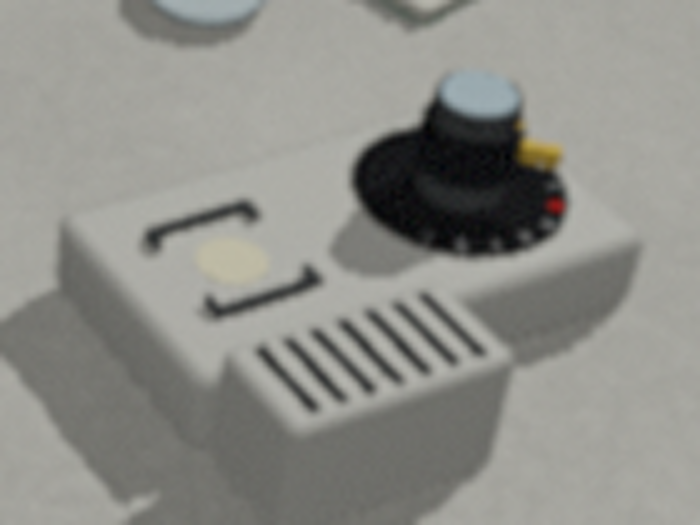

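View pics/tl4.png

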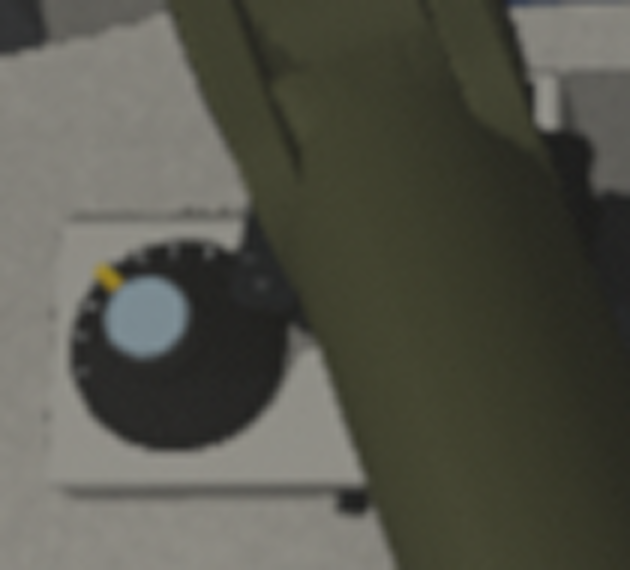

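Collar set: in the top view the tab covers the red mark, at azimuth 43.5° against 43.4°. Now green. I'll grip it across its 50 mm width with the tool tilted about 25° inward, so that swinging outward later nearly lays it flat. First I'll check the pink neighbours and the rack yaw.

```bash
python3 - <<'E'
from m import *
d=np.load("im0.npz"); t["image"]=d["t"]; s["image"]=d["s"]
h=cv2.cvtColor(t["image"],cv2.COLOR_RGB2HSV); m=cv2.inRange(h,(150,60,60),(178,255,255))
n,l,st,ce=cv2.connectedComponentsWithStats(m)
for i in range(1,n):
    if st[i,4]>8:
        ys,xs=np.where(l==i); P=np.array([onz(t,u,v,.03) for u,v in zip(xs,ys)]); print("pink",ce[i].round(1),P.min(0).round(3),P.max(0).round(3))
print("rack s top edges");corners(s,[(325,303),(212,340)],4,150,200,.028)
print("rack s base edge");corners(s,[(338,352),(235,388)],4,150,200,.0)
# top-view min-area rects of the coloured glass
for n_,a,b in(("amber",8,18),("blue",110,130),("green",50,80)):
    mm=hsvm(t,(a,100,30),(b,255,255),(325,185,360,240)); r=cv2.minAreaRect(np.argwhere(mm)[:,::-1].astype(np.float32)); print(n_,r)
print(env.get_obs()["qpos"])
E
```

```text
t 9.175
pink [353.5 170.2] [ 0.654 -0.359  0.03 ] [ 0.72  -0.336  0.03 ]
pink [368.8 195.5] [ 0.582 -0.418  0.03 ] [ 0.616 -0.359  0.03 ]
pink [372.5 223.3] [ 0.478 -0.406  0.03 ] [ 0.537 -0.378  0.03 ]
rack s top edges
[[0.6003, -0.2603], [0.5981, -0.3289]] mean [ 0.5992 -0.2946  0.028 ] sides [0.0686, 0.0686]
rack s base edge
[[0.6149, -0.2601], [0.6138, -0.3236]] mean [ 0.6143 -0.2919  0.    ] sides [0.0635, 0.0635]
amber ((343.5, 215.0), (4.0, 13.0), 90.0)
blue ((345.0, 230.0), (12.0, 4.0), 0.0)
green ((342.0, 199.5), (3.0, 12.0), 90.0)
[ 42.89441383  13.58639052 -61.12744869  93.8194077   12.13100785
  79.65183434  59.18496498]
```

```bash
python3 -m pendant '[0.07,-0.92,-0.06,0,0,0.55,75,0.07,-0.92,-0.06,0,0,0.55,75,0.07,-0.92,-0.06,0,0,0,75,0.07,-0.92,-0.06,0,0,0,75,0.07,-0.92,-0.06,0,0,0,75,0.07,-0.92,-0.06,0,0,0,75,0.07,-0.92,-0.06,0,0,0,75,0.07,-0.92,-0.06,0,0.8,0,75,0.07,-0.92,-0.06,0,0.8,0,75,0.07,-0.9,-0.06,0,0.9,0,75]' && python3 -m pendant '[0,0,0,0,0,0,75]' ; python3 -c "
from h import *
print(env.get_obs()['qpos'])"
```

```text
time_s: 10.42
tool_pos: [0.5782, -0.2932, 0.218]
tool_rot: [-90.0, 25.1, 0.0]
force: [0.7, -1.1, 1.2]
grip_width: 0.0748
time_s: 10.55
tool_pos: [0.5788, -0.2931, 0.2088]
tool_rot: [-89.6, 25.4, 0.2]
force: [0.4, -0.3, -0.6]
grip_width: 0.0749
[ 42.98150514  44.50447474 -44.43294008  59.58686757  31.70041473
 111.30579583  96.1293857 ]
```

```bash
python3 -m pendant '[0,0,0,0,0,0,75,0,0,-0.5,0,0,0,75,0,0,-0.5,0,0,0,75,0,0,-0.5,0,0,0,75,0,0,0,0,0,0,75]' ; python3 -c "
from h import *
o=env.get_obs();print(o['qpos'],o['tool_pos'],o['tool_rot'])"
```

```text
time_s: 11.18
tool_pos: [0.5753, -0.2933, 0.1545]
tool_rot: [-90.0, 25.2, -0.0]
force: [0.1, 0.5, 0.5]
grip_width: 0.0751
[ 44.09369027  45.62737502 -44.0853867   64.50438701  32.24547962
 105.78144883  94.66116352] [ 0.57533966 -0.2933407   0.15446339] [-8.99673650e+01  2.52058153e+01 -1.29495874e-02]
```

```bash
python3 -m pendant '[0,0,-0.6,0,0.1,0,75,0,0,-0.6,0,0.1,0,75,0,0,-0.6,0,0.2,0,75,0,0,-0.6,0,0.1,0,75,0,0,-0.3,0,0,0,75,0,0,0,0,0,0,75]' 15; python3 - <<'E'
from m import *
o=env.get_obs();print(o['qpos'],o['tool_pos'],o['tool_rot'])
crop(s["image"],130,150,310,310,4,"pics/g1.png")
crop(t["image"],300,150,400,250,6,"pics/g1t.png")
E
```

```text
time_s: 11.92
tool_pos: [0.5763, -0.293, 0.0474]
tool_rot: [-90.0, 30.1, 0.0]
force: [0.7, -0.1, 0.0]
grip_width: 0.0751
t 12.025
[ 41.19564497  53.77416121 -41.07722023  64.54362929  35.13561369
 102.73313679  92.69843482] [ 0.57722093 -0.29341537  0.04943732] [-9.00364845e+01  2.99277793e+01 -6.55897090e-02]
```

View pics/g1.png

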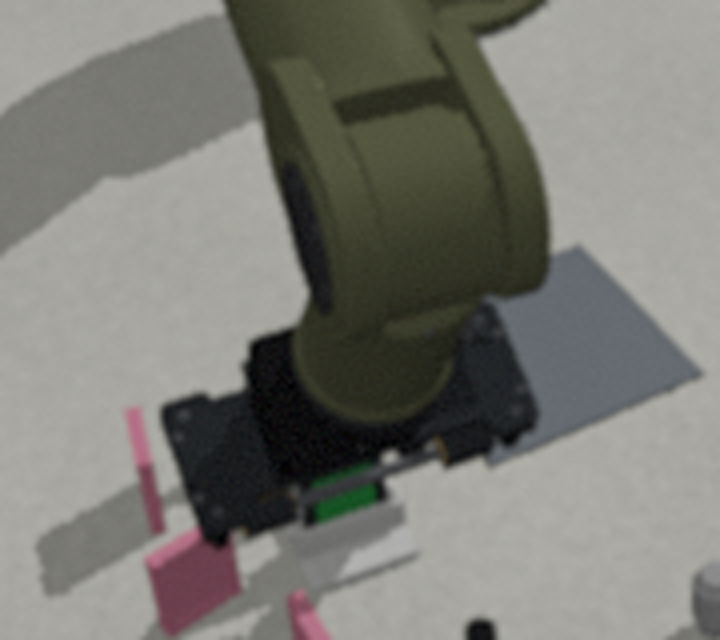

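View pics/g1t.png

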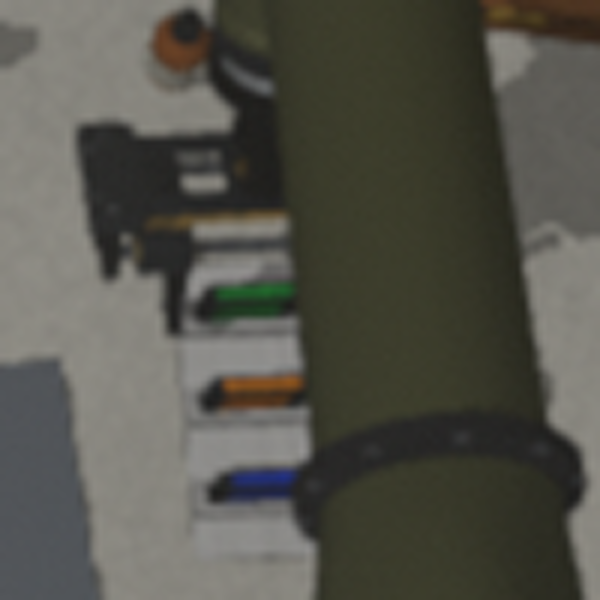

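The finger stands beside the green frame and the pads are at its height. The pink is close below the gripper body, but should clear by more than 10 mm. Descending 12 mm and gripping.

```bash
python3 -m pendant '[0,0,-0.15,0,0,0,75,-0.02,0,-0.15,0,0,0,75,0,0,0,0,0,0,75]'; python3 -m pendant '[0,0,0,0,0,0,40,0,0,0,0,0,0,40,0,0,0,0,0,0,40,0,0,0,0,0,0,40,0,0,0,0,0,0,40]' 20
```

```text
time_s: 12.4
tool_pos: [0.5756, -0.2933, 0.0362]
tool_rot: [-90.0, 30.0, -0.0]
force: [-0.5, -0.7, -0.2]
grip_width: 0.0751
time_s: 13.02
tool_pos: [0.5762, -0.2932, 0.0367]
tool_rot: [-90.0, 30.0, -0.0]
force: [0.4, -0.9, 0.1]
grip_width: 0.0495
```

```bash
python3 -m pendant '[0,0,0.4,0,0,0,40,0,0,0.6,0,0,0,40,0,0,0.8,0,0,0,40,0,0,0.8,0,0,0,40,0,0,0.8,0,0,0,40,-0.3,0.85,0,0,-0.5,0,40,-0.3,0.85,0,0,-0.7,0,40,-0.3,0.85,0,0,-0.7,0,40,-0.3,0.85,0,0,-0.7,0,40,-0.33,0.83,0,0,-0.7,0,40]' && python3 -m pendant '[0,0,-0.2,0,-0.7,0,40,0,0,-0.2,0,-0.8,0,40,0,0,-0.2,0,-0.8,0,40,0,0,-0.2,0,-0.8,0,40,0,0,-0.2,0,-0.6,0,40,0,0,0,0,0,0,40]'; python3 - <<'E'
from m import *
o=env.get_obs();print(o['qpos'],o['tool_pos'],o['tool_rot'])
crop(s["image"],130,120,330,320,3,"pics/g2.png")
crop(t["image"],230,150,390,270,5,"pics/g2t.png")
E
```

```text
time_s: 14.28
tool_pos: [0.5154, -0.1225, 0.1742]
tool_rot: [-90.1, -3.3, 0.0]
force: [0.0, 0.5, 2.8]
grip_width: 0.0498
time_s: 15.02
tool_pos: [0.5131, -0.1198, 0.1313]
tool_rot: [-89.7, -39.6, 0.2]
force: [0.7, 0.8, 0.1]
grip_width: 0.0497
t 15.125
[ 52.8699065  -16.01554207 -30.32309365 137.7291725  -52.73294248
  27.11203065 153.01832405] [ 0.51629986 -0.12189308  0.13448145] [-90.03868283 -39.81844854   0.31497398]
```

View pics/g2.png

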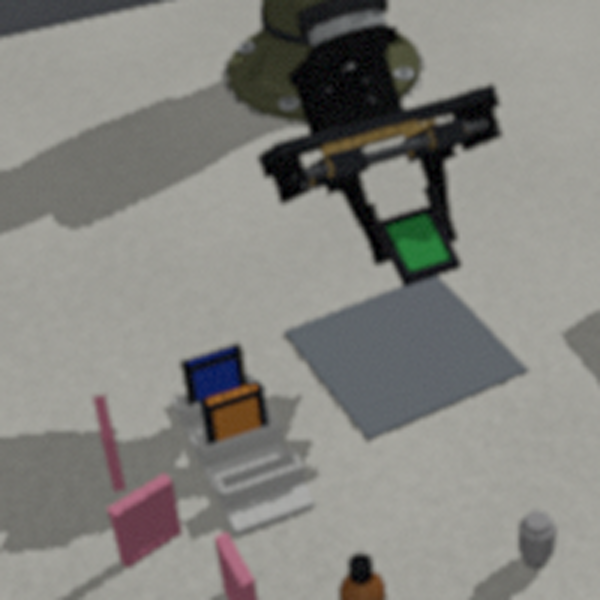

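View pics/g2t.png

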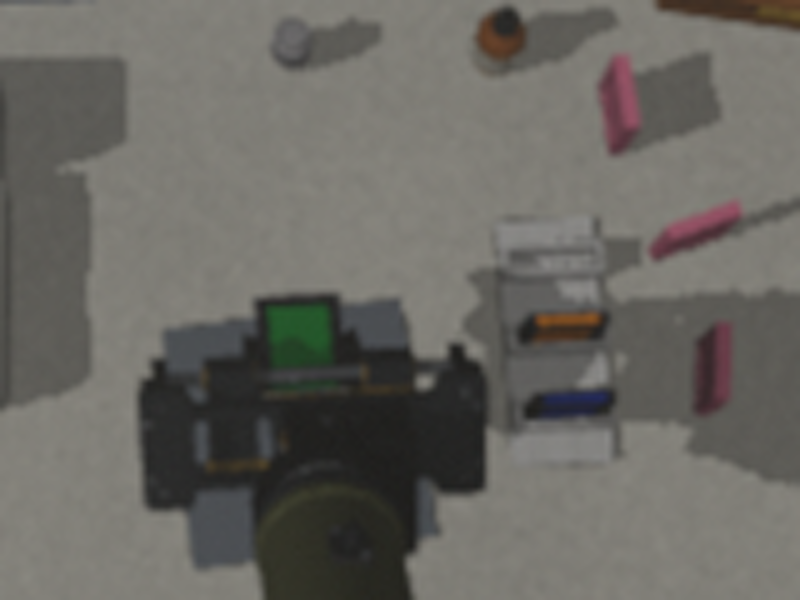

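The filter is held across its width, 20° from flat, above the pad. Joints 2, 4 and 7 are near their limits, so I'll yaw a little toward radial and shift outward before lowering.

```bash
python3 -m pendant '[0.25,0,0,0,0,-0.5,40,0.25,0,0,0,0,-0.5,40,0,0,0,0,0,-0.5,40,0,0,0,0,0,0,40,0,0,0,0,0,0,40]'; python3 - <<'E'
from m import *
o=env.get_obs();print(o['qpos'],o['tool_pos'],o['tool_rot'])
E
```

```text
time_s: 15.75
tool_pos: [0.5352, -0.1246, 0.1333]
tool_rot: [-90.0, -39.7, -14.3]
force: [-0.2, 1.0, -1.5]
grip_width: 0.0493
t 15.85
[ 57.90514458 -17.11634523 -44.62876872 136.57776705 -31.66067455
  17.99197    112.86114966] [ 0.53462753 -0.1246135   0.13268396] [-89.95474981 -39.69137622 -14.36626542]
```

```bash
python3 -m pendant '[0,0,-0.4,0,0,0,40,0,0,-0.4,0,0,0,40,0,0,-0.4,0,0,0,40,0,0,-0.4,0,0,0,40,-0.1,0,-0.4,0,0,0,40,-0.1,0,-0.2,0,0,0,40,0,0,0,0,0,0,40]'; python3 - <<'E'
from m import *
o=env.get_obs();print(o['qpos'],o['tool_pos'],o['tool_rot'],o['force'])
crop(s["image"],130,120,330,320,3,"pics/g3.png")
E
```

```text
time_s: 16.73
tool_pos: [0.5291, -0.1239, 0.0542]
tool_rot: [-89.8, -39.4, -14.5]
force: [0.1, -0.6, -1.0]
grip_width: 0.0499
t 16.825
[ 82.38072352  -8.41211333 -70.8261019  140.20820571 -57.5985452
   5.49043084 140.43185751] [ 0.52976372 -0.1236004   0.05486555] [-89.85365235 -39.50858847 -14.3265756 ] [ 0.23559671  0.35208642 -0.32310555]
```

View pics/g3.png

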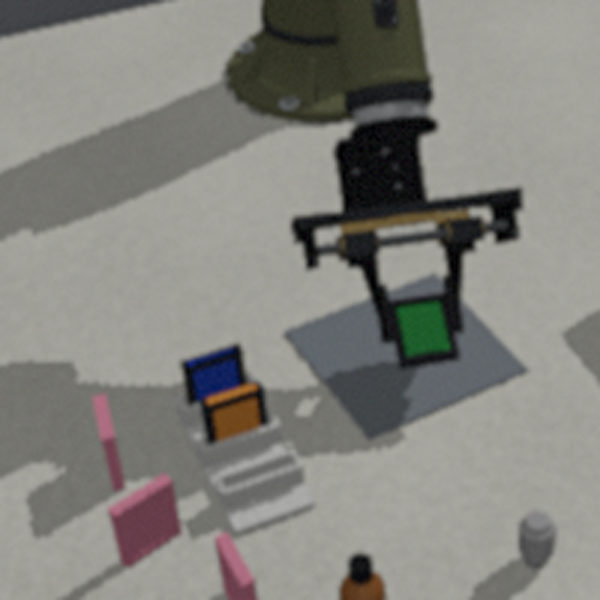

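Radially tilted, the wrist is too close to the base: joints 4 and 6 are at their limits. I'll go back up and turn 60° about the vertical so the tilt becomes tangential, which gives the wrist room.

```bash
python3 -m pendant '[0.1,0,0.6,0,0,0,40,0.1,0,0.6,0,0,0,40,0,0,0.6,0,0,-0.6,40,0,0,0,0,0,-0.9,40,0,0,0,0,0,-0.9,40,0,0,0,0,0,-0.9,40,0,0,0,0,0,-0.9,40,0,0,0,0,0,-0.9,40,0,0,0,0,0,-0.9,40,0,0,0,0,0,0,40]'; python3 - <<'E'
from m import *
o=env.get_obs();print(o['qpos'],o['tool_pos'],o['tool_rot'],o['force'])
E
```

```text
time_s: 18.08
tool_pos: [0.5209, -0.1085, 0.0908]
tool_rot: [-90.0, -33.9, -41.7]
force: [0.3, -0.1, -0.4]
grip_width: 0.0498
t 18.175
[ 74.13030068  -9.76133941 -77.10712848 130.83993319  29.48571048
  30.54154353  20.57874781] [ 0.51985226 -0.10951303  0.09051057] [-90.12077841 -33.91867071 -41.71274314] [ 0.30805     0.39241253 -1.35707943]
```

```bash
python3 -m pendant '[0.1,0,0.5,0,0,0,40,0,0,0.5,0,0,-0.5,40,0,0,0.3,0,0,-0.7,40,0,0,0,0,0,-0.7,40,0,0,0,0,0,-0.7,40,0,0,0,0,0,-0.7,40,0,0,0,0,0,0,40,0,0,0,0,0,0,40]'; python3 - <<'E'
from m import *
o=env.get_obs();print(o['qpos'],o['tool_pos'],o['tool_rot'],o['force'])
E
```

```text
time_s: 19.18
tool_pos: [0.5209, -0.109, 0.1418]
tool_rot: [-90.5, -33.5, -73.0]
force: [-0.4, -0.1, 0.1]
grip_width: 0.0496
t 19.275
[ 54.00159886  15.88366199 -73.6905781  115.41236067  52.13866009
  72.30497718 -25.10385021] [ 0.52073857 -0.10978227  0.14237668] [-90.42315462 -33.60899731 -73.15145501] [ 0.54610193  0.8439538  -0.33304842]
```

```bash
python3 -m pendant '[-0.1,-0.1,-0.3,-0.32,-0.1,0,40,-0.1,-0.1,-0.4,-0.3,-0.1,0,40,-0.1,-0.1,-0.4,0,0,0,40,-0.1,-0.1,-0.4,0,0,0,40,0,0,-0.4,0,0,0,40,0,0,-0.4,0,0,0,40,0,0,0,0,0,0,40]'; python3 - <<'E'
from m import *
o=env.get_obs();print(o['qpos'],o['tool_pos'],o['tool_rot'],o['force'])
crop(s["image"],130,120,330,320,3,"pics/g4.png")
E
```

```text
time_s: 20.15
tool_pos: [0.5044, -0.1257, 0.0486]
tool_rot: [-90.4, -39.9, -73.3]
force: [0.5, -0.1, -0.7]
grip_width: 0.0499
t 20.25
[ 40.99850966  25.64287262 -63.42650879 122.91240518  68.32597047
  72.8302074  -43.7009196 ] [ 0.5055174  -0.12530322  0.05007577] [-90.21455309 -39.98843767 -73.34816269] [-1.29065953  0.27295932 -1.05463568]
```

View pics/g4.png

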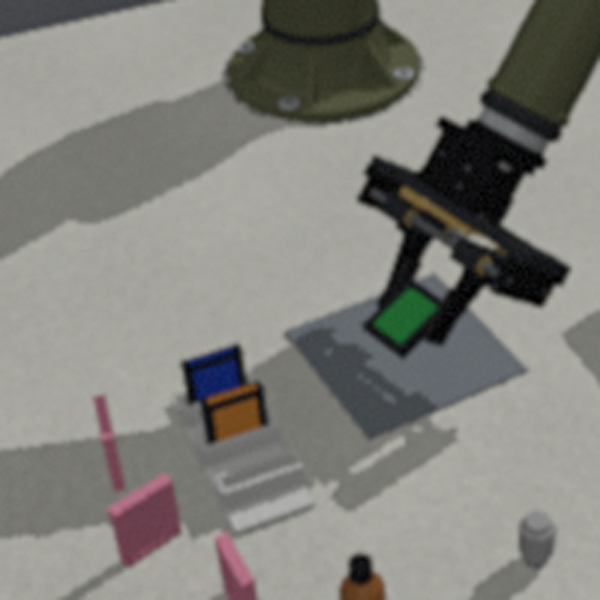

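```bash
python3 -m pendant '[0,0,-0.4,0,0,0,40,0,0,-0.4,0,0,0,40,0,0,0,0,0,0,40,0,0,-0.06,0,0,0,40,0,0,0,0,0,0,40]'; python3 - <<'E'
from m import *
o=env.get_obs();print(o['qpos'],o['tool_pos'],o['tool_rot'],o['force'])
crop(s["image"],200,180,320,280,6,"pics/g5.png")
E
```

```text
time_s: 20.88
tool_pos: [0.5055, -0.1248, 0.0155]
tool_rot: [-90.2, -40.0, -73.3]
force: [0.1, -0.2, -0.3]
grip_width: 0.0498
t 20.975
[ 37.74943795  29.92901476 -60.14929552 123.63786297  72.48660008
  72.72232314 -48.18790168] [ 0.50558081 -0.12483712  0.01570825] [-90.20286839 -40.01751464 -73.31078313] [ 1.45193979 -1.08152886 -1.08251562]
```

View pics/g5.png

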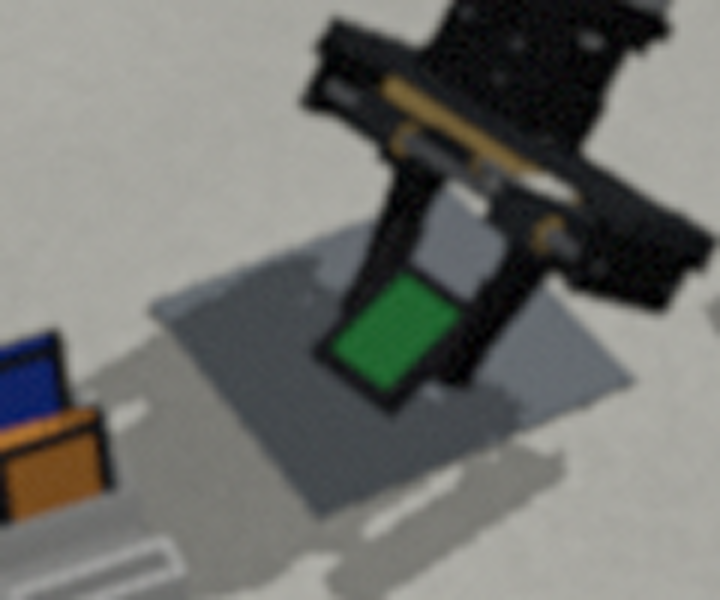

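```bash
python3 -m pendant '[0,0,-0.08,0,0,0,40,0,0,0,0,0,0,40,0,0,0,0,0,0,40]'; python3 -m pendant '[0,0,0,0,0,0,54,0,0,0,0,0,0,66,0,0,0,0,0,0,75,0,0,0,0,0,0,75,0,0,0,0,0,0,75,0,0,0,0,0,0,75,0,0,0,0,0,0,75]'; python3 - <<'E'
from m import *
o=env.get_obs();print(o['tool_pos'],o['tool_rot'],o['force'])
crop(s["image"],200,180,320,280,6,"pics/g6.png")
E
```

```text
time_s: 21.35
tool_pos: [0.5053, -0.1249, 0.0122]
tool_rot: [-90.2, -40.0, -73.3]
force: [0.4, 0.3, -0.9]
grip_width: 0.0499
time_s: 22.22
tool_pos: [0.5054, -0.1249, 0.0122]
tool_rot: [-90.2, -40.0, -73.3]
force: [-0.3, -0.3, -0.0]
grip_width: 0.0748
t 22.325
[ 0.50531121 -0.12491765  0.0121727 ] [-90.2442596  -40.00102858 -73.29085281] [ 0.25335629  0.47755141 -0.28638273]
```

View pics/g6.png

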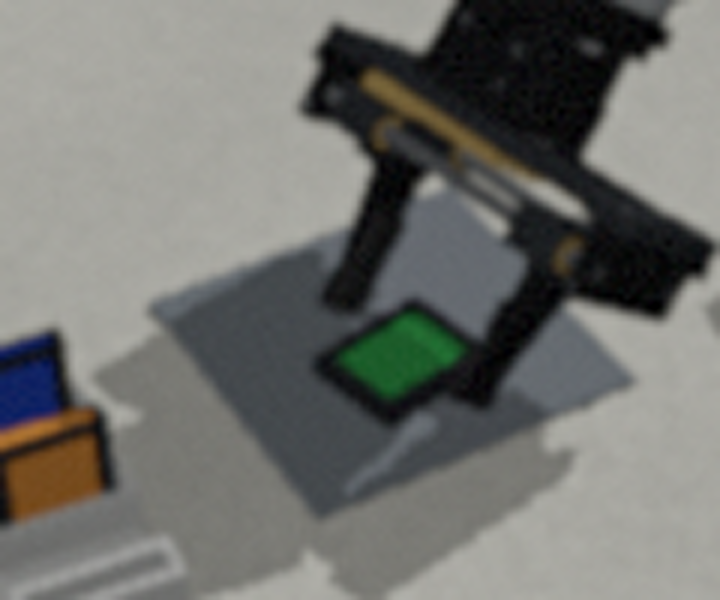

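Released; the filter lies flat and the fingers are clear. I'll rise, bring the tool vertical and measure it.

```bash
python3 -m pendant '[0,0,0.6,0,0,0,75,0,0,0.8,0,0,0,75,0,0,0.8,0.77,0.23,0,75,0,0,0.8,0.77,0.23,0,75,0,0,0.5,0.77,0.23,0,75,0,0,0,0.77,0.23,0,75,0,0,0,0.75,0.23,0,75,0,1,0,0,0,0,75,0,1,0,0,0,0,75,0,0,0,0,0,0,75]'; python3 - <<'E'
from m import *
o=env.get_obs();print(o['tool_pos'],o['tool_rot'],o['force'])
crop(s["image"],200,180,320,280,6,"pics/g7.png")
crop(t["image"],250,190,350,270,7,"pics/g7t.png")
for n,c_ in(("s",s),("t",t)):
    h=cv2.cvtColor(c_["image"],cv2.COLOR_RGB2HSV); m=cv2.inRange(h,(50,100,30),(80,255,255))
    bb=np.zeros_like(m); bb[180:290,200:350]=m[180:290,200:350]
    k=np.argwhere(bb)[:,::-1].astype(np.float32)
    if len(k)<20: print(n,"none");continue
    P=np.array([onz(c_,u,v,.0135)[:2] for u,v in k],np.float32)
    print(n,len(k),P.mean(0),cv2.minAreaRect(P*1000))
E
```

```text
time_s: 23.58
tool_pos: [0.505, -0.0411, 0.1524]
tool_rot: [-90.2, -0.0, -72.9]
force: [0.2, 0.3, 0.2]
grip_width: 0.0751
t 23.675
[ 0.50517046 -0.04498379  0.15214179] [-9.02854699e+01 -7.47922597e-02 -7.32367201e+01] [-0.19896354 -0.57215657  0.25582614]
s 211 [ 0.5073009  -0.12566566] ((507.13861083984375, -125.43014526367188), (41.455265045166016, 51.36455535888672), 15.218539237976074)
t 61 [ 0.50868136 -0.14103916] ((509.25244140625, -141.04689025878906), (37.48874282836914, 16.533971786499023), 14.788527488708496)
```

View pics/g7.png

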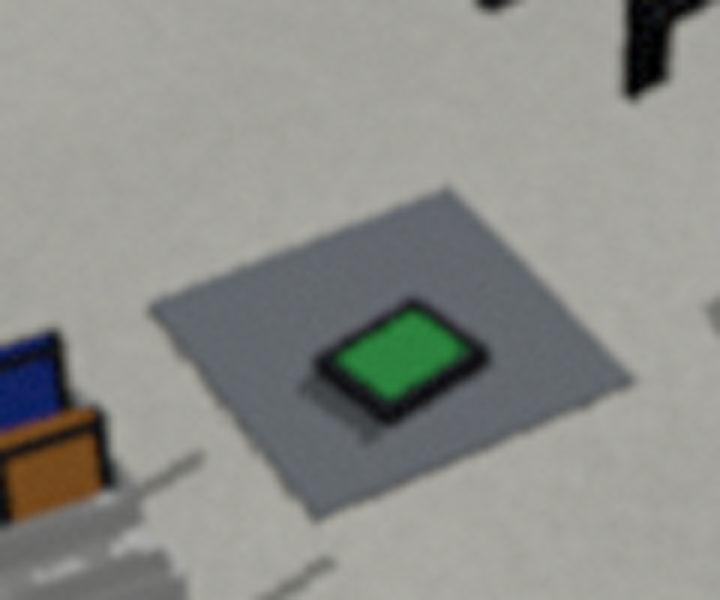

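View pics/g7t.png

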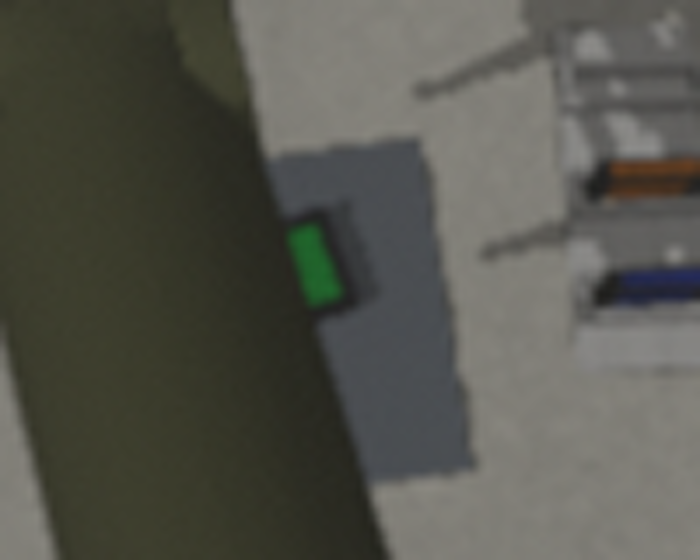

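Filter centre is at about (0.507, −0.1255) with its short side at azimuth 15°; glass measures 41×51 mm, flat on the pad. Regrasping from straight above.

```bash
python3 -m pendant '[0.05,-0.7,0,0,0,-0.15,75,0,-0.7,0,0,0,0,75,0,-0.62,-0.4,0,0,0,75,0,0,-0.8,0,0,0,75,0,0,-0.8,0,0,0,75,0,0,-0.8,0,0,0,75,0,0,-0.4,0,0,0,75,0,0,0,0,0,0,75,0,0,0,0,0,0,75]'
```

```text
time_s: 24.8
tool_pos: [0.5082, -0.126, 0.025]
tool_rot: [-90.2, -0.1, -74.8]
force: [-0.0, -0.6, 0.2]
grip_width: 0.075
```

```bash
python3 -m pendant '[-0.03,0,-0.3,0,0,0,75,0,0,-0.17,0,0,0,75,0,0,0,0,0,0,75,0,0,0,0,0,0,75]'; python3 -c "
from m import *
crop(s['image'],200,180,320,280,6,'pics/g8.png')"
```

```text
time_s: 25.3
tool_pos: [0.5062, -0.1256, 0.0054]
tool_rot: [-90.2, -0.0, -74.8]
force: [0.0, 0.3, 0.1]
grip_width: 0.0749
t 25.4
```

View pics/g8.png

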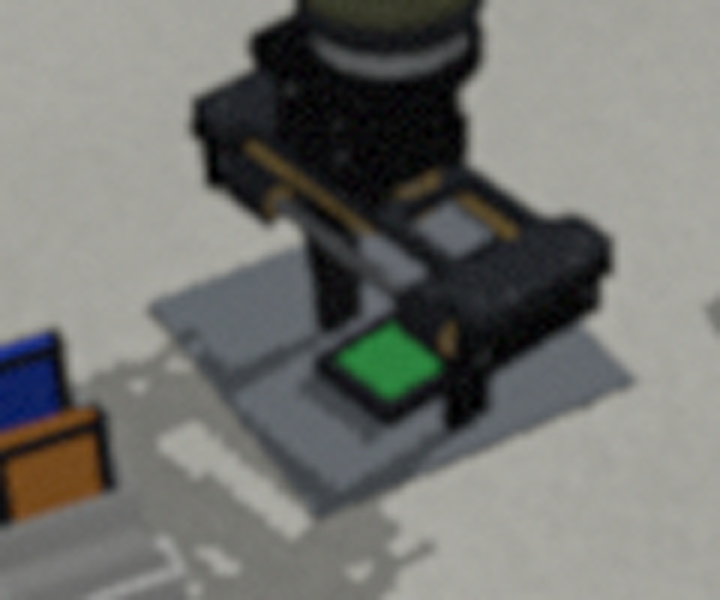

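```bash
python3 -m pendant '[0,0,0,0,0,0,40,0,0,0,0,0,0,40,0,0,0,0,0,0,40,0,0,0,0,0,0,40,0,0,0,0,0,0,40,0,0,0.5,0,0,0,40,0,0,0.8,0,0,0,40,0,0,0.9,0,0,0,40,0,0,0.8,0,0,0,40,0,0,0,0,0,0,40]' 20 && python3 -m pendant '[0.24,0.79,0,0,0,0.9,40,0.24,0.79,0,0,0,0.9,40,0.24,0.79,0,0,0,0.9,40,0.24,0.79,0,0,0,0.9,40,0.24,0.79,0,0,0,0.9,40,0.24,0.79,0,0,0,0.9,40,0.24,0.79,0,0,0,0.9,40,0.24,0.79,0,0,0,0.9,40,0,0,0,0,0,0,40,0,0,0,0,0,0,40]'; python3 -c "
from m import *
o=env.get_obs();print(o['qpos'],o['tool_pos'],o['tool_rot'])
crop(s['image'],310,120,460,260,4,'pics/p1.png')
crop(t['image'],150,150,260,250,6,'pics/p1t.png')"
```

```text
time_s: 26.65
tool_pos: [0.5082, -0.1258, 0.1287]
tool_rot: [-90.0, -0.2, -74.8]
force: [-0.4, 0.6, -1.2]
grip_width: 0.0497
time_s: 27.9
tool_pos: [0.5825, 0.1263, 0.1248]
tool_rot: [-90.3, 0.1, -2.9]
force: [-0.3, -0.1, -1.5]
grip_width: 0.0499
t 28.0
[ 40.45622574  37.32102441 -75.41412463  96.14890071  37.37580621
  76.53239178  45.3864684 ] [0.58287337 0.12544533 0.12502829] [-9.03234159e+01  1.95239887e-02 -2.95597553e+00]
```

View pics/p1.png

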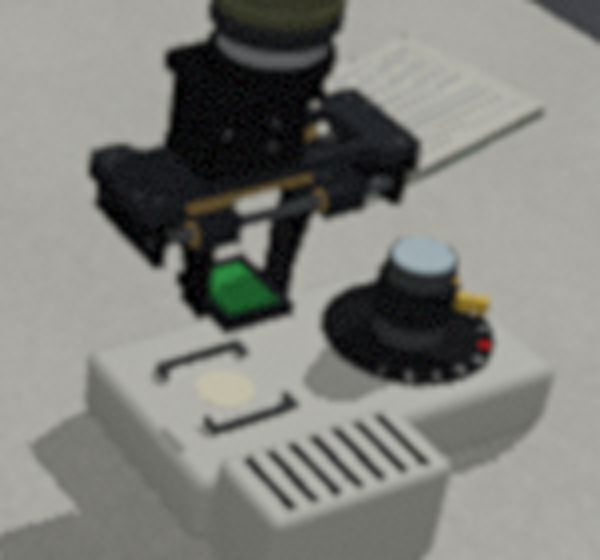

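View pics/p1t.png

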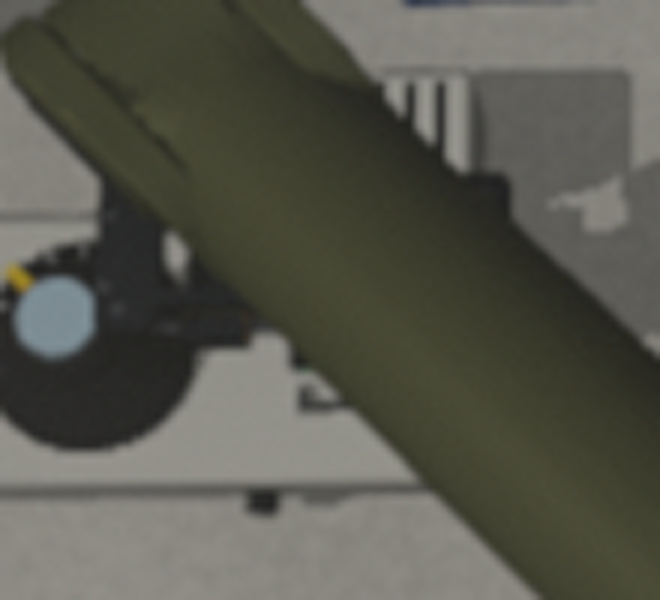

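Gripped at 50 mm, above the seat. The collar is still at the mark. I'll check how the filter sits in the hand before lowering.

```bash
python3 - <<'E'
from m import *
o=env.get_obs();p=o['tool_pos'];print(p)
def rel(z,u,v):
    w=onz(s,u,v,z)[:2]-p[:2]; a=np.radians(-2.9); return (np.array([[np.cos(a),np.sin(a)],[-np.sin(a),np.cos(a)]])@w*1000).round(1)
f=lambda x,y:((x+.5)/4-.5+310,(y+.5)/4-.5+120)
m=hsvm(s,(45,100,25),(85,255,255),(340,160,400,210))
ys,xs=np.where(m); P=np.array([rel(p[2]+.0085,u,v) for u,v in zip(xs,ys)]); print("green in hand (mm, lamp axes)",P.min(0),P.max(0),np.percentile(P[:,0],[2,98]),np.percentile(P[:,1],[2,98]))
print("front top corners",rel(p[2]+.0085,*f(220,318)),rel(p[2]+.0085,*f(291,297)))
print("front bottom corners",rel(p[2]-.0015,*f(221,329)),rel(p[2]-.0015,*f(290,308)))
# seat: rim inner/outer corners, current picture
g=cv2.cvtColor(s["image"],cv2.COLOR_RGB2GRAY)
print("rim s outer");corners(s,[(158,379),(157,365),(241,344),(246,355),(209,434),(297,404),(293,393)],4,310,120,.055)
h=cv2.cvtColor(s["image"],cv2.COLOR_RGB2HSV)
crop(s["image"],340,195,395,235,14,"pics/rim.png")
E
```

```text
t 28.1
[0.5830347  0.12556336 0.1252573 ]
green in hand (mm, lamp axes) [-24.2 -21.6] [26.8 19.5] [-22.422  25.53 ] [-21.146  17.2  ]
front top corners [ 24.9 -26.6] [24.2 25.1]
front bottom corners [ 23.9 -24.1] [22.9 26.8]
rim s outer
[[0.5611, 0.09], [0.5485, 0.0974], [0.5549, 0.1601], [0.5662, 0.1562], [0.6222, 0.0888], [0.6231, 0.1562], [0.6128, 0.1605]] mean [0.5841 0.1299 0.055 ] sides [0.0874, 0.0147, 0.063, 0.012, 0.0876, 0.0674, 0.0111]
```

View pics/rim.png

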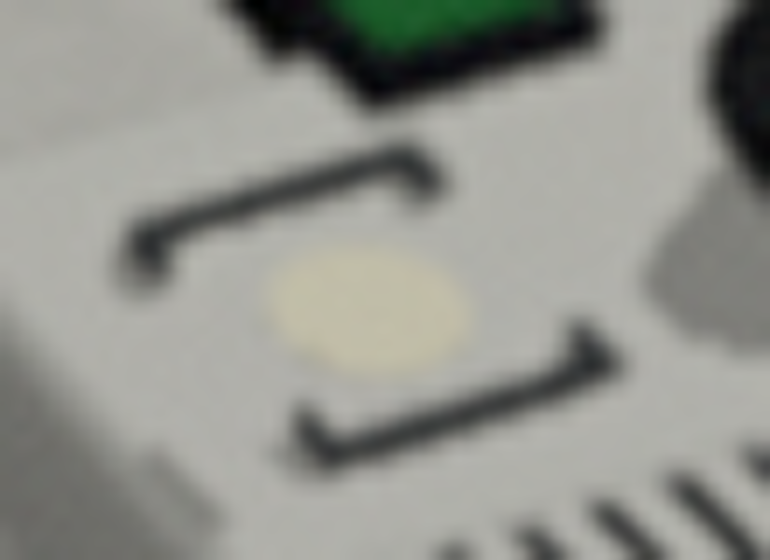

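```bash
python3 - <<'E'
from m import *
o=env.get_obs();p=o['tool_pos']
def rel(z,u,v):
    w=onz(s,u,v,z)[:2]-p[:2]; a=np.radians(-2.9); return (np.array([[np.cos(a),np.sin(a)],[-np.sin(a),np.cos(a)]])@w*1000).round(1)
f=lambda x,y:((x+.5)/14-.5+340,(y+.5)/14-.5+195)
for z in(-.0015,-.004,-.006): print(z,rel(p[2]+z,*f(375,108)),rel(p[2]+z,*f(602,42)),"glass",rel(p[2]+z+.01,*f(390,55)))
# expected pixel of corners for a centred grip
a=np.radians(-2.9);R=np.array([[np.cos(a),-np.sin(a)],[np.sin(a),np.cos(a)]])
for x,y,z in((30,-25,-1.5),(30,25,-1.5),(30,-25,8.5),(30,25,8.5),(-30,-25,8.5),(25.5,-20.5,8.5),(25.5,20.5,8.5)):
    q=np.r_[p[:2]+R@np.array([x,y])/1e3,p[2]+z/1e3]; u,v=proj(s,q); print((x,y,z),"px in rim.png",round((u-340+.5)*14),round((v-195+.5)*14))
for x,y in((0,0),(37,-32),(37,32),(-37,32),(-37,-32)):
    q=np.r_[np.array([.583,.1275])+R@np.array([x,y])/1e3,.056 if x else .05]; u,v=proj(s,q); print("rim",(x,y),round((u-340+.5)*14),round((v-195+.5)*14))
E
```

```text
t 28.2
-0.0015 [ 26.8 -22.2] [26.7 25.1] glass [ 25.5 -19.5]
-0.004 [ 24.2 -20.2] [24.  27.2] glass [ 22.8 -17.5]
-0.006 [ 22.1 -18.6] [21.9 28.9] glass [ 20.6 -15.9]
(30, -25, -1.5) px in rim.png 371 123
(30, 25, -1.5) px in rim.png 612 53
(30, -25, 8.5) px in rim.png 377 78
(30, 25, 8.5) px in rim.png 620 8
(-30, -25, 8.5) px in rim.png 203 -107
(25.5, -20.5, 8.5) px in rim.png 386 57
(25.5, 20.5, 8.5) px in rim.png 584 0
rim (0, 0) 365 308
rim (37, -32) 324 446
rim (37, 32) 623 355
rim (-37, 32) 410 129
rim (-37, -32) 120 213
```

```bash
python3 -m pendant '[0.02,0.05,-0.5,0,0,0,40,0,0,-0.6,0,0,0,40,0,0,-0.46,0,0,0,40,0,0,0,0,0,0,40,0,0,0,0,0,0,40]'; python3 - <<'E'
from m import *
o=env.get_obs();p=o['tool_pos'];print(p,o['tool_rot'],o['force'])
crop(s["image"],335,185,400,235,12,"pics/p2.png")
a=np.radians(-2.9);R=np.array([[np.cos(a),-np.sin(a)],[np.sin(a),np.cos(a)]])
for x,y,z in((30,-25,-1.5),(30,25,-1.5),(30,-25,8.5),(30,25,8.5),(25.5,-20.5,8.5),(25.5,20.5,8.5)):
    q=np.r_[p[:2]+R@np.array([x,y])/1e3,p[2]+z/1e3]; u,v=proj(s,q); print((x,y,z),"px",round((u-335+.5)*12),round((v-185+.5)*12))
for x,y,z in((33,-28,56),(33,28,56),(37,-32,56),(37,32,56),(33,-28,50),(37,-32,50),(37,32,50)):
    q=np.r_[np.array([.583,.1275])+R@np.array([x,y])/1e3,z/1e3]; u,v=proj(s,q); print("rim",(x,y,z),round((u-335+.5)*12),round((v-185+.5)*12))
E
```

```text
time_s: 28.82
tool_pos: [0.5839, 0.1295, 0.0632]
tool_rot: [-90.2, -0.0, -2.8]
force: [-0.7, 0.0, -1.3]
grip_width: 0.0499
t 28.925
[0.58429402 0.12950034 0.0638035 ] [-9.02180994e+01 -8.62384448e-02 -2.79928616e+00] [ 0.64041426 -0.6216196   0.31074327]
(30, -25, -1.5) px 364 452
(30, 25, -1.5) px 564 392
(30, -25, 8.5) px 369 416
(30, 25, 8.5) px 570 356
(25.5, -20.5, 8.5) px 376 398
(25.5, 20.5, 8.5) px 540 349
rim (33, -28, 56) 344 486
rim (33, 28, 56) 568 418
rim (37, -32, 56) 338 503
rim (37, 32, 56) 594 424
rim (33, -28, 50) 341 508
rim (37, -32, 50) 335 524
rim (37, 32, 50) 591 445
```

View pics/p2.png

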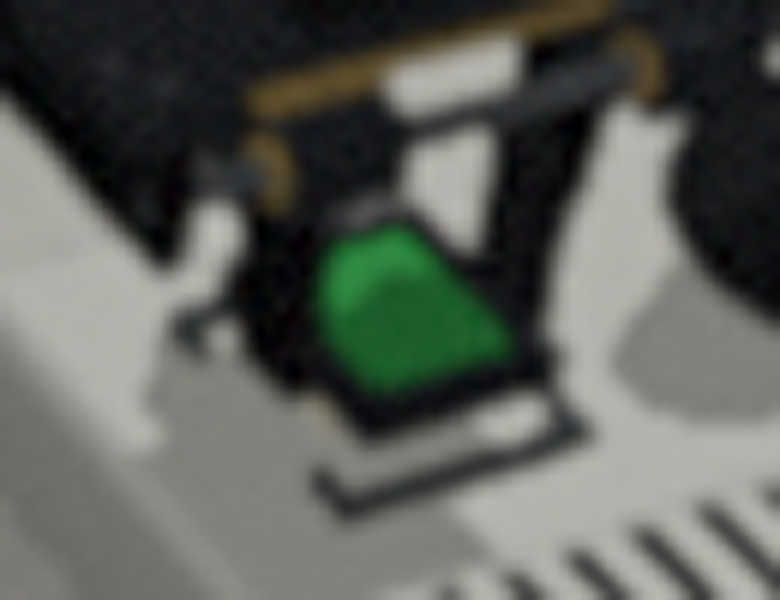

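```bash
python3 - <<'E'
from m import *
f=lambda x,y:((x+.5)/12-.5+335,(y+.5)/12-.5+185)
a=np.radians(-2.9);Ri=np.array([[np.cos(a),np.sin(a)],[-np.sin(a),np.cos(a)]])
fl=[Ri@onz(s,*f(*q),.0638-.0015)[:2]*1000 for q in((372,437),(556,378))]
rm=[Ri@onz(s,*f(*q),.05)[:2]*1000 for q in((345,518),(590,440))]
print(fl,rm); print("rim-filter mid",np.mean(rm,0)-np.mean(fl,0))
# column profiles through front edge
g=cv2.cvtColor(s["image"],cv2.COLOR_RGB2GRAY)
for u in(370,372,374,376,378): print(u,g[214:232,u].tolist())
E
```

```text
t 29.025
[array([603.51292621, 138.23827747]), array([602.56274042, 184.95492818])] [array([612.17668407, 127.80234642]), array([611.41527482, 189.73378275])]
rim-filter mid [ 8.75814613 -2.82853824]
370 [67, 60, 41, 26, 22, 24, 69, 107, 128, 112, 70, 53, 84, 117, 128, 129, 128, 128]
372 [67, 52, 31, 16, 18, 51, 98, 125, 120, 88, 53, 77, 123, 144, 134, 127, 127, 129]
374 [60, 41, 22, 12, 49, 109, 145, 143, 107, 58, 66, 123, 165, 176, 167, 147, 134, 136]
376 [47, 26, 15, 29, 90, 152, 178, 161, 105, 58, 96, 152, 176, 180, 179, 177, 175, 167]
378 [24, 14, 18, 69, 140, 175, 174, 137, 77, 82, 143, 175, 179, 178, 178, 176, 176, 165]
```

```bash
python3 -m pendant '[0.03,-0.05,0,0,0,0,40,0,0,0,0,0,0,40,0,0,-0.1,0,0,0,40,0,0,0,0,0,0,40]';python3 -m pendant '[0,0,-0.08,0,0,0,40,0,0,0,0,0,0,40]';python3 -m pendant '[0,0,-0.05,0,0,0,40,0,0,0,0,0,0,40]'; python3 - <<'E'
from m import *
o=env.get_obs();p=o['tool_pos'];print(p,o['tool_rot'],o['force'])
crop(s["image"],335,185,400,235,12,"pics/p3.png")
E
```

```text
time_s: 29.52
tool_pos: [0.5846, 0.127, 0.0585]
tool_rot: [-90.3, 0.0, -2.8]
force: [0.9, -1.0, -0.2]
grip_width: 0.0498
time_s: 29.78
tool_pos: [0.5847, 0.1271, 0.0555]
tool_rot: [-90.3, 0.0, -2.8]
force: [-0.8, -0.0, -0.8]
grip_width: 0.0496
time_s: 30.02
tool_pos: [0.5848, 0.1271, 0.0536]
tool_rot: [-90.3, 0.0, -2.8]
force: [0.4, 0.3, -0.7]
grip_width: 0.0498
t 30.125
[0.58496495 0.12711808 0.05381302] [-9.02457001e+01 -1.34996438e-02 -2.80758605e+00] [ 0.40217952 -1.18392425 -0.51266565]
```

View pics/p3.png

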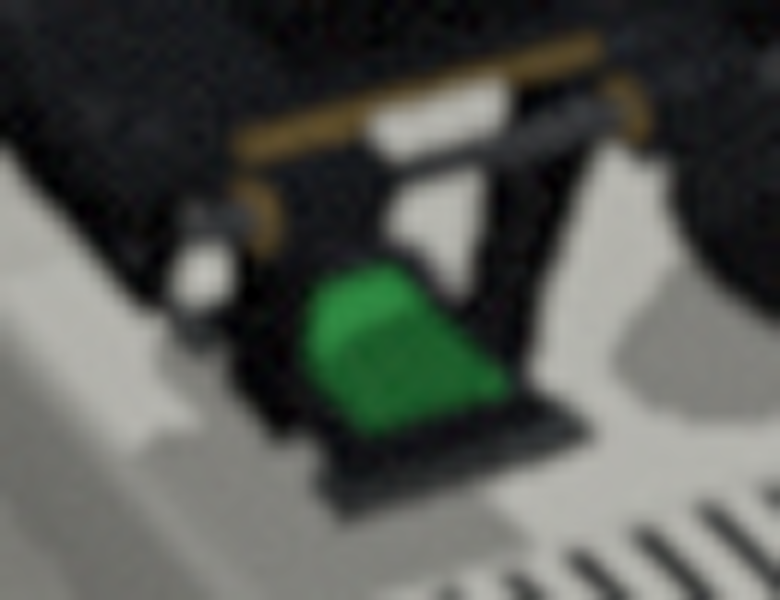

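No contact forces, and the lower edge is already below the rim top, so it is entering the seat. Down another 2 mm, then release.

```bash
python3 -m pendant '[0,0,-0.03,0,0,0,40,0,0,0,0,0,0,40]';python3 -m pendant '[0,0,-0.02,0,0,0,40,0,0,0,0,0,0,40]'; python3 - <<'E'
from m import *
o=env.get_obs();p=o['tool_pos'];print(p,o['tool_rot'],o['force'])
E
```

```text
time_s: 30.38
tool_pos: [0.5849, 0.1271, 0.0525]
tool_rot: [-90.3, -0.0, -2.8]
force: [0.1, 0.1, -1.1]
grip_width: 0.0498
time_s: 30.62
tool_pos: [0.5849, 0.1271, 0.0517]
tool_rot: [-90.3, -0.0, -2.8]
force: [-0.6, 0.6, 0.4]
grip_width: 0.0494
t 30.725
[0.58494455 0.12711556 0.05178812] [-9.02475947e+01 -1.25732515e-02 -2.80606806e+00] [0.39645811 0.63241366 0.19099045]
```

```bash
python3 -m pendant '[0,0,0,0,0,0,54,0,0,0,0,0,0,62,0,0,0,0,0,0,72,0,0,0,0,0,0,72,0,0,0,0,0,0,72,0,0,0.3,0,0,0,72,0,0,0.5,0,0,0,72,0,0,0.8,0,0,0,72,0,0,0.9,0,0,0,72,0,0,0.9,0,0,0,72]'; python3 -m pendant '[-0.5,-0.8,0.5,0,0,0,72,-0.5,-1,0.5,0,0,0,72,-0.5,-1,0.5,0,0,0,72,-0.5,-1,0,0,0,0,72,-0.5,-1,0,0,0,0,72,-0.5,-1,0,0,0,0,72,0,-1,0,0,0,0,72,0,0,0,0,0,0,72]'; python3 - <<'E'
from m import *
o=env.get_obs();p=o['tool_pos'];print(p,o['tool_rot'],o['force'])
collar()
crop(s["image"],320,165,460,270,5,"pics/f1.png")
crop(t["image"],135,150,240,245,7,"pics/f1t.png")
for n,c_,b in(("s",s,(340,190,400,240)),("t",t,(185,180,235,230))):
    m=hsvm(c_,(45,80,25),(85,255,255),b); k=np.argwhere(m)[:,::-1]
    if len(k)<10: print(n,len(k)); continue
    P=np.array([onz(c_,u,v,.0598)[:2] for u,v in k],np.float32)*1000
    print(n,len(k),P.mean(0),cv2.minAreaRect(P))
E
```

```text
time_s: 31.98
tool_pos: [0.585, 0.1276, 0.1905]
tool_rot: [-90.2, -0.1, -2.8]
force: [0.3, -0.9, -0.3]
grip_width: 0.072
time_s: 32.98
tool_pos: [0.4644, -0.1482, 0.2488]
tool_rot: [-90.4, -0.0, -3.1]
force: [-0.7, 0.9, -0.6]
grip_width: 0.0721
t 33.075
[ 0.4653745  -0.14391802  0.24840247] [-9.02311340e+01 -3.99827672e-02 -2.75849865e+00] [ 0.89955304  0.61863377 -0.21179664]
cap [158.9 202.4] 144 top-> [0.5885 0.2718 0.115 ] | scene [415.5 183.9] 112 [0.5922 0.2706 0.115 ] tri [0.5894 0.2729 0.1123]
red [0. 0.] 0 top-> [1.3816 0.8646 0.053 ] | scene [430.8 205.8] 8 [0.6271 0.3077 0.053 ] tri [0.8635 0.267  0.4455]
yel [152.6 195.8] 12 top-> [0.6186 0.3    0.085 ] | scene [427.1 195.4] 32 [0.6169 0.2961 0.085 ] tri [0.6174 0.2982 0.0852]
s 203 [586.1594   125.510895] ((586.3582763671875, 125.6559829711914), (40.18032455444336, 52.92463684082031), 89.8376693725586)
t 178 [582.8323  126.61687] ((582.8883056640625, 126.6725082397461), (34.99967956542969, 46.56930160522461), 88.86953735351562)
```

View pics/f1.png

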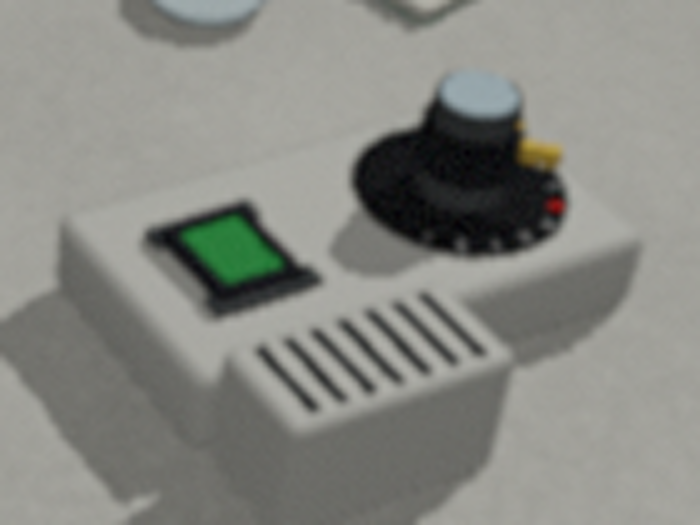

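View pics/f1t.png

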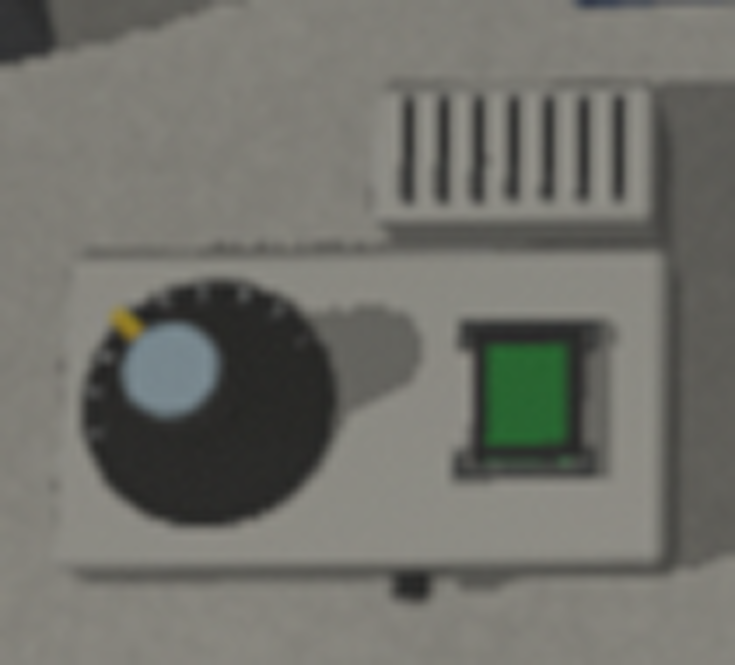

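The filter appears inside the rim and the tab covers the red mark. As a last check on flatness, I'll triangulate the glass corners from both views and look at the bystanders.

```bash
python3 - <<'E'
from m import *
def quad(c_,b):
    m=hsvm(c_,(45,120,60),(85,255,255),b); cs,_=cv2.findContours(m,cv2.RETR_EXTERNAL,cv2.CHAIN_APPROX_NONE); k=max(cs,key=cv2.contourArea)[:,0,:]
    P=np.array([onz(c_,u,v,.06)[:2] for u,v in k])
    # extreme points along the lamp diagonals
    idx=[np.argmax(P@np.array(d)) for d in((1,1),(1,-1),(-1,-1),(-1,1))]
    return k[idx].astype(float)
qs=quad(s,(340,190,400,240));qt=quad(t,(185,180,235,230))
W=np.array([tri(t,a,s,b) for a,b in zip(qt,qs)]);print(W.round(4),W.mean(0).round(4))
d0=np.load("im0.npz")
for n,c_ in(("s",s),("t",t)):
    df=cv2.absdiff(c_["image"],d0[n]).max(2)>45
    nn,l,st,ce=cv2.connectedComponentsWithStats(df.astype(np.uint8)); print(n,[(ce[i].round().tolist(),int(st[i,4])) for i in range(1,nn) if st[i,4]>15])
cv2.imwrite("pics/f2.png",t["image"][:,:,::-1])
E
```

```text
t 33.175
[[0.6051 0.1426 0.0553]
 [0.605  0.1112 0.0575]
 [0.5648 0.1088 0.0623]
 [0.5653 0.1433 0.0597]] [0.585  0.1265 0.0587]
s [([247.0, 27.0], 1608), ([203.0, 36.0], 701), ([20.0, 105.0], 1595), ([244.0, 85.0], 98), ([261.0, 86.0], 16), ([272.0, 119.0], 1082), ([211.0, 123.0], 268), ([232.0, 153.0], 27), ([427.0, 195.0], 36), ([419.0, 200.0], 43), ([366.0, 216.0], 354), ([215.0, 271.0], 351), ([187.0, 302.0], 36)]
t [([298.0, 270.0], 8796), ([210.0, 206.0], 295), ([344.0, 200.0], 59), ([555.0, 295.0], 357), ([546.0, 339.0], 762), ([528.0, 353.0], 121), ([488.0, 349.0], 762), ([459.0, 349.0], 30), ([476.0, 406.0], 2008), ([298.0, 418.0], 25)]
```

View pics/f2.png

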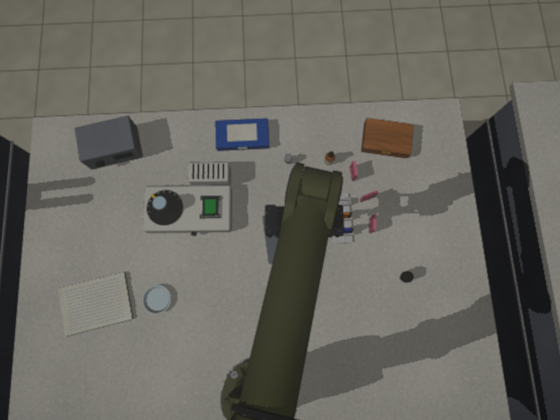

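The corner heights suggest a possible tilt, but the top-view mask may include the filter's green edge strip on the −x side. I'll check without that strip.

```bash
python3 - <<'E'
from m import *
print("top G-R col 210, rows 190..222", (t["image"][190:222,210,1].astype(int)-t["image"][190:222,210,0]).tolist())
print("G",t["image"][190:222,210,1].tolist())
def lines(c_,b):
    x0,y0,x1,y1=b; d=(c_["image"][:,:,1].astype(float)-c_["image"][:,:,0]); return d
# sub-pixel half-level edges along lamp x through the centre: sample world line at z=.06 in each view
a=np.radians(-2.9);ux=np.array([np.cos(a),np.sin(a)]);uy=np.array([-np.sin(a),np.cos(a)])
for n,c_ in(("t",t),("s",s)):
    d=(c_["image"][:,:,1].astype(np.float32)-c_["image"][:,:,0])
    out=[]
    for yo in(-10,-5,0,5,10):
        xs=np.arange(-34,34,.5); uv=np.array([proj(c_,np.r_[np.array([.5845,.127])+(ux*x+uy*yo)/1e3,.06]) for x in xs],np.float32)
        v=cv2.remap(d,uv[:,0].reshape(1,-1),uv[:,1].reshape(1,-1),cv2.INTER_LINEAR)[0]; h=np.median(v[50:90])/2
        i=len(xs)//2; lo=i
        while v[lo]>h: lo-=1
        hi=i
        while v[hi]>h: hi+=1
        pl,ph=uv[lo],uv[hi]; out.append((pl,ph)); print(n,yo,"glass x from",xs[lo],"to",xs[hi])
    if n=="t": T=out
    else:
        for A,B in zip(T,out): print("z back/front",tri(t,A[0],s,B[0]).round(4),tri(t,A[1],s,B[1]).round(4))
E
```

```text
t 33.275
top G-R col 210, rows 190..222 [0, -1, -2, -1, -1, -1, 1, -1, 3, 39, 59, 60, 59, 61, 59, 59, 59, 60, 59, 60, 59, 61, 60, 36, 3, 11, 8, 1, -2, -1, -2, -1]
G [138, 138, 137, 138, 137, 107, 57, 43, 46, 79, 100, 100, 100, 100, 100, 99, 100, 100, 100, 100, 99, 101, 100, 77, 47, 62, 74, 72, 110, 139, 140, 140]
t -10 glass x from -24.5 to 22.5
t -5 glass x from -25.5 to 22.5
t 0 glass x from -25.5 to 22.0
t 5 glass x from -25.5 to 22.0
t 10 glass x from -25.5 to 22.0
s -10 glass x from -23.0 to 25.5
s -5 glass x from -23.0 to 25.5
s 0 glass x from -23.0 to 25.5
s 5 glass x from -23.5 to 25.5
s 10 glass x from -23.5 to 25.5
z back/front [0.5599 0.1187 0.059 ] [0.6073 0.1167 0.0579]
z back/front [0.5594 0.124  0.0583] [0.6076 0.1217 0.0579]
z back/front [0.5597 0.129  0.0583] [0.6075 0.1269 0.0575]
z back/front [0.5598 0.1339 0.0586] [0.6078 0.1319 0.0575]
z back/front [0.5601 0.1389 0.0586] [0.608  0.1369 0.0575]
```

With proper edge measurement it is flat: about 1 mm over 48 mm, or 0.02 rad. The centre is at about (0.584, 0.127), against the seat at (0.583, 0.1275). Handing in.

```bash
python3 -c "
from cell import env
print(env.sign_off(), env.get_obs()['time_s'])"
```

```text
the job is handed in; nothing more can be done
the job is handed in; nothing more can be done
```

I turned the collar 60° until the tab clicked in at the red mark. I then laid the green filter flat on the grey pad, let go, picked it up again and set it in the filter seat. The job is handed in, with the last reading at about 33 s of the 72 s allowed.

**Last checks**
- **Collar:** the tab points to 43.5° in the top view, against 43.4° for the red mark. The scene view gave 40.8°, but the tab was partly hidden there.
- **Filter in the seat:** tilt is about 0.02 rad and the centre is about 1 mm from my estimate of the seat centre. No contact force showed while lowering it in. The top face measured at z ≈ 0.058, where 0.060 is expected; the barrel top also read about 2.7 mm low, so I took this as camera error.
- **Other objects:** comparing pictures before and after showed no sign that the blue or amber filters or the other bench items moved. The arm hid part of the rack in the last top view.

**What disagreed or failed**
- **Flatness:** my first check, from the glass corners, suggested about 0.1 rad of tilt. Measuring the glass edges directly gave 0.02 rad, so I relied on that.
- **Laying it on the pad:** tilting the arm straight outward ran it into its joint limits, so I turned it about 60° and tilted sideways instead. The filter was let go about 20° from flat and dropped flat onto the pad.

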